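# Set up a tube on matched V-blocks against a flange for tacking

## Robot

A 7-joint arm with a two-finger parallel gripper is mounted at the origin on the work surface. World frame = base frame: x ahead of the robot, y to its left, z up, the work surface at z = 0. Lengths are in m, angles in rad, forces in N, time in s.
With the tool pointing down it reaches from about 0.4 to 0.75 m from the base axis. Payload 19.5 kg.
Tool frame: the origin (TCP) lies midway between the tips of the shut fingers; the grasp point (between the pads) lies 19 mm behind it; z points along the fingers, y is the line along which they close (so a half turn about z gives the same grasp; the last joint's range is limited). The gripper opens to 85 mm and grips with 20 to 120 N. Pads are 22 mm wide; open, the fingers measure 114 mm over their backs; the gripper's body (76 mm by 85 mm) begins 54 mm behind the grasp point. The pads swing forward as they close: fully open they stand 13 mm farther back than shut.
Start: joints at [1.161, 0.707, -0.028, 1.485, 0.022, 0.951, -0.075], TCP at [0.207, -0.537, 0.231] pointing down, gripper open.
Joint ranges: [-2.71, 2.71], [-0.32, 2.16], [-1.57, 1.52], [0, 2.45], [-1.46, 4.6], [0, 2.02], [-2.83, 2.83]. Speed limits (rad/s): [1.89, 1.89, 2.57, 2.57, 3.01, 3.01, 3.01].

## Interface

Orientations are given as a rotation vector (axis times angle).
In Python, from plant import get_state, get_image, calibration, finish_job, cut_out, landmark_of gives the robot as it stands. The module is installed in compiled form; this text tells all that it offers.
- The arm moves only by the tool drive_tool, never from a script. Its argument "rows" is a list of rows, each a list of 7 numbers: the opening, from 0 (shut) to 1 (fully open), then the shift along the tool's x, y, z in mm, then the turn, a rotation vector about the tool's x, y, z in degrees. A call has 1 to 8 rows; each row shifts and turns the commanded pose from where the row before left it, along the tool's axes as they then stand; what a row does not reach is not made up. A row lasts 1/10 s, in which the tool goes at most 50 mm and 8.59 degrees, less where a joint would pass 70% of its speed; a pose out of reach is approached as far as the arm can. A call with a gripper value outside its range is refused whole. The fingers move at their own pace and stop on an object; "newtons" is the grip in N (left out, the last holds). Time passes only in rows, so rows that do not move let the fingers close. It gives the time, the measured TCP pose, the force, the opening and the grip force at its end, in the units of the state.
- get_state(): the state, without advancing time (a new reading comes with each control period).
- get_image(name): name is "scene" or "top"; returns the picture (384x512x3 uint8, blue, green, red); there is no depth.
- calibration(name): a dict with "mtx" (3x3 intrinsics, pixels), "k1" (the pictures are not rectified: a ray, as slopes to the right and down, at radius r is drawn at 1 + k1 r^2 times it, then the intrinsics apply), "cam_to_world" (4x4, takes a point from camera to world coordinates). Camera axes: x right, y down, z forward; pixel columns grow to the right and rows downward; lengths in m; the calibration is good to about 2 mm. A picture is of the moment at which its call begins. calibration takes no time and is no camera call.
- finish_job(): hands the job in; it is judged then, once.
Trained networks look in the newest picture that a camera, given by its name, has taken for a name from the list of things; names that differ only in an ending like _2 or _b are one class to them, and where a whole thing is asked for, a point or a joint stands for the part that bears it (a point fixed in the world has none). Each returns a list of dicts, best first, with "score" (0 to 1); they miss things now and then, are a little off and sometimes report something else, mostly with a low value. They report only what shows in the picture. A call takes as long as a camera call. They do not tell look-alikes from the thing itself.
- cut_out(target, camera): "pixels" (384x512 bool, what is visible of it) and "extent" ([centre column, centre row, width, height] in pixels, round what is visible of it).
- landmark_of(target, camera): "pixel" ([column, row] in pixels: a listed point, or the origin of a listed thing).
The state is a dict: "time_s": time; "qpos": joint angles; "joint_vel": joint speeds; "joint_efforts": joint torques, N m; "ee_pos": TCP position; "ee_rot": TCP orientation; "force": force on the tool from outside, world axes, zero at the start; "ft_torque": the same for the moment, N m; "finger_gap": opening from 0.0 (shut) to 1.0 (fully open); "grasp_force": force on a finger pad.
Only numpy, scipy, OpenCV 4.12 (cv2) and the standard library are available. Lean on these libraries where they do the work, as an engineer would, in place of code of your own. Each camera call takes 0.05 s, during which the arm holds its last target. There are 200 camera calls.

## Task

Set up the steel tube for tack welding to the copper-coloured flange on the grey angle plate: stand the two matching blue V-blocks in line, squarely in front of the middle of the flange, with their centres 50 mm and 150 mm out from its face, and stand the brass screw jack midway between them. Then lay the tube level in both vees, pointing straight at the flange with its end close up to the face (about 5 mm short of it), and stand the drilled setting block upright and square behind the tube's other end, within a few millimetres of it, as a back stop. Leave the odd green V-block where it is, and let go of everything.

Things in the scene. Friction and masses are not known exactly. Their poses are not given: they have to be found in the camera images.
- flange_face (a point): Centre of the free face of the round copper-coloured flange (100 diameter, 12 thick, four bolts standing 8 proud near its rim, dark bore) bolted upright on a fixed grey cast angle plate (130 wide, 140 high, reaching 120 back behind the face). The point is 65 above the table, on the axis that the tube must lie on; x points level straight out of the face along that axis, y is level across it, z is up. Never moves during the job.
- vblock_a_center (a point): One of the two matching V-blocks (a pair, identical and interchangeable): steel block with blue painted sides and a bright 90-degree vee along its top, 40 long (x, along the vee) x 50 wide (y) x 55 high; the vee is 40 wide and 20 deep, so its bottom line is 35 above the table. 0.65 kg. The point is its centre, 27.5 above its underside, z up.
- vblock_b_center (a point): One of the two matching V-blocks (a pair, identical and interchangeable): steel block with blue painted sides and a bright 90-degree vee along its top, 40 long (x, along the vee) x 50 wide (y) x 55 high; the vee is 40 wide and 20 deep, so its bottom line is 35 above the table. 0.65 kg. The point is its centre, 27.5 above its underside, z up.
- vblock_odd_center (a point): The odd V-block, which does not belong to the pair: green painted sides, a wide shallow bright vee, bigger and higher: 56 long (x, along the vee) x 62 wide (y) x 65 high, 0.95 kg. It is not used. The point is its centre, 32.5 above its underside, z up.
- jack_center (a point): Small round screw jack: brass body 30 diameter up to 29 high with two dark grooves and small dark holes, a dark hexagon collar, above it a thin screw and a flat steel pad 22 diameter; 40 high overall, 0.15 kg. It stands just under the tube (4 clear) when the tube lies in the matching V-blocks. The point is its centre on the axis, 20 above its underside, z up.
- tube_center (a point): Plain steel tube, 42 outer diameter, 200 long, dark open ends, 0.6 kg, lying loose on the table at the start. The point is the middle of its axis, 21 above the table at the start and about 65 above it when it lies in the two matching vees; x runs along the tube (either end may go to the flange), y and z across it.
- stop_block_center (a point): Setting block used as a back stop: bright steel block drilled all over with rows of dark round holes (three in a row on its top), standing upright at the start and at the end: 25 thick (x) x 50 wide (y) x 75 high (z), 0.6 kg. Its thickness goes along the tube's line, a broad 50 x 75 face to the tube's end. The point is its centre, 37.5 above its underside.
Not all that is in view belongs to the job. What is shaped like the part that bears tube_center but turquoise is not meant.

How it is judged:
On the way, in this order (a step that is already met when the one before it is completed fails the run):
1. the two matching V-blocks stand at 50 and 150 mm in front of the flange, in line with it, and the jack stands between them (((x of vblock_a_center in the frame of flange_face between 0.037 and 0.063 m and y of vblock_a_center in the frame of flange_face between -0.01 and 0.01 m and angle between the x axis of each of vblock_a_center, vblock_b_center and the x axis of flange_face, either way round below 0.15 rad and angle between each of vblock_a_center, vblock_b_center's own z axis and vertical below 0.08 rad and height (world z) of each of vblock_a_center, vblock_b_center below 0.034 m and x of vblock_b_center in the frame of flange_face between 0.137 and 0.163 m and y of vblock_b_center in the frame of flange_face between -0.01 and 0.01 m) or (x of vblock_b_center in the frame of flange_face between 0.037 and 0.063 m and y of vblock_b_center in the frame of flange_face between -0.01 and 0.01 m and angle between the x axis of each of vblock_b_center, vblock_a_center and the x axis of flange_face, either way round below 0.15 rad and angle between each of vblock_b_center, vblock_a_center's own z axis and vertical below 0.08 rad and height (world z) of each of vblock_b_center, vblock_a_center below 0.034 m and x of vblock_a_center in the frame of flange_face between 0.137 and 0.163 m and y of vblock_a_center in the frame of flange_face between -0.01 and 0.01 m)) and x of jack_center in the frame of flange_face between 0.087 and 0.113 m and y of jack_center in the frame of flange_face between -0.012 and 0.012 m and angle between jack_center's own z axis and vertical below 0.08 rad and height (world z) of jack_center below 0.026 m), for 0.2 s.
2. the tube lies level in both vees, its end close to the flange (((x of vblock_a_center in the frame of flange_face between 0.037 and 0.063 m and y of vblock_a_center in the frame of flange_face between -0.01 and 0.01 m and angle between the x axis of each of vblock_a_center, vblock_b_center and the x axis of flange_face, either way round below 0.15 rad and angle between each of vblock_a_center, vblock_b_center's own z axis and vertical below 0.08 rad and height (world z) of each of vblock_a_center, vblock_b_center below 0.034 m and x of vblock_b_center in the frame of flange_face between 0.137 and 0.163 m and y of vblock_b_center in the frame of flange_face between -0.01 and 0.01 m) or (x of vblock_b_center in the frame of flange_face between 0.037 and 0.063 m and y of vblock_b_center in the frame of flange_face between -0.01 and 0.01 m and angle between the x axis of each of vblock_b_center, vblock_a_center and the x axis of flange_face, either way round below 0.15 rad and angle between each of vblock_b_center, vblock_a_center's own z axis and vertical below 0.08 rad and height (world z) of each of vblock_b_center, vblock_a_center below 0.034 m and x of vblock_a_center in the frame of flange_face between 0.137 and 0.163 m and y of vblock_a_center in the frame of flange_face between -0.01 and 0.01 m)) and x of tube_center in the frame of flange_face between 0.0975 and 0.1125 m and y of tube_center in the frame of flange_face between -0.01 and 0.01 m and angle between the x axis of tube_center and the x axis of flange_face, either way round below 0.08 rad and angle between tube_center's own x axis and vertical between 1.53 and 1.611 rad and height (world z) of tube_center between 0.06 and 0.069 m), for 0.2 s.
At the end, for the whole second after the job is handed in: V-blocks upright, in line, 50 and 150 mm out (13 along, 10 across, 0.15 rad); jack 100 mm out (13, 12); tube level in both vees, 10 mm across, 0.08 rad, under 12.5 mm from the face; setting block upright, square (0.2 rad), under 13.5 mm behind the tube, 15 across; all released, at rest (all of step 2 and x of jack_center in the frame of flange_face between 0.087 and 0.113 m and y of jack_center in the frame of flange_face between -0.012 and 0.012 m and angle between each of jack_center, stop_block_center's own z axis and vertical below 0.08 rad and height (world z) of jack_center below 0.026 m and horizontal distance between stop_block_center and tube_center below 0.126 m and x of stop_block_center in the frame of flange_face above 0.2 m and y of stop_block_center in the frame of flange_face between -0.015 and 0.015 m and angle between the x axis of stop_block_center and the x axis of flange_face, either way round below 0.2 rad and height (world z) of stop_block_center below 0.044 m and linear speed of each of vblock_a, vblock_b, jack, tube, stop_block below 0.02 m/s); the robot touches nothing.
It fails at once if the odd V-block is moved more than 30 mm (distance of vblock_odd_center from where it was at the start of the episode above 0.03 m).
It also fails if it takes over 134 s, if anything falls off the work surface, if the arm or the gripper's body presses on something with over 40 N, if the wrist force passes 120 N, or if a joint passes its speed limit or range.

## Working session

There is one attempt and no reset: what is moved stays moved. The work goes in short steps, Python scripts to look and compute and a tool call to move; the robot and the scene stay as the last step left them, time stands still between calls to the robot, and variables do not carry over. Pictures are saved under pics/ and viewed, at most 14 in all, crops included, and the job is handed in when it is done.

Besides the shell and the picture viewer there is one more tool, called after "Request:" by a JSON object that holds its "api" and its "payload", one argument or row to a line. drive_tool: Moves the arm, as the interface text tells. Its arguments: {"type":"object","properties":{"rows":{"type":"array"},"newtons":{"type":"number"}},"required":["rows"]}

```bash
mkdir -p pics
cat > h.py <<'E'
import numpy as np, cv2
from plant import *
from scipy.spatial.transform import Rotation as R
def ray(cam,px):
    c=calibration(cam); K=np.array(c["mtx"]); T=np.array(c["cam_to_world"])
    u=np.linalg.solve(K,[px[0],px[1],1.])[:2]; s=u.copy()
    for _ in range(20): s=u/(1+c["k1"]*(s@s))
    return T[:3,3],T[:3,:3]@np.r_[s,1]
def at(cam,px,z):
    o,d=ray(cam,px); return o+d*(z-o[2])/d[2]
def proj(cam,p):
    c=calibration(cam); T=np.array(c["cam_to_world"]); q=T[:3,:3].T@(np.array(p)-T[:3,3]); s=q[:2]/q[2]
    s=s*(1+c["k1"]*(s@s)); return (np.array(c["mtx"])@np.r_[s,1])[:2]
Z=dict(flange_face=.065,vblock_a_center=.0275,vblock_odd_center=.0325,jack_center=.02,tube_center=.021,stop_block_center=.0375)
E
python3 - <<'E'
from h import *
for c in ("scene","top"):
    im=get_image(c); cv2.imwrite(f"pics/{c}0.png",im)
    print(c,np.round(calibration(c)["cam_to_world"],3).tolist(),np.round(calibration(c)["mtx"],1).tolist())
    for n,z in Z.items():
        for d in landmark_of(n,c)[:4]: print(n,np.round(d["pixel"],1),round(d["score"],2),np.round(at(c,d["pixel"],z),3))
print(get_state())
E
```

```text
scene [[-0.454, 0.647, -0.613, 1.093], [0.891, 0.34, -0.302, 0.448], [0.013, -0.683, -0.73, 0.883], [0.0, 0.0, 0.0, 1.0]] [[497.8, 0.0, 258.2], [0.0, 497.8, 197.5], [0.0, 0.0, 1.0]]
flange_face [120.2 167. ] 0.63 [ 0.471 -0.223  0.065]
vblock_a_center [298.8 304.3] 0.84 [0.594 0.296 0.027]
vblock_odd_center [233.1 297.5] 0.68 [0.642 0.176 0.032]
jack_center [353.5 303.8] 0.8 [0.538 0.39  0.02 ]
tube_center [339.8 232.9] 0.9 [0.382 0.303 0.021]
stop_block_center [157.2 277. ] 0.84 [0.674 0.019 0.037]
top [[-0.016, -0.984, 0.175, 0.305], [-1.0, 0.014, -0.01, 0.102], [0.008, -0.175, -0.985, 0.763], [0.0, 0.0, 0.0, 1.0]] [[349.7, 0.0, 255.2], [0.0, 349.7, 187.4], [0.0, 0.0, 1.0]]
flange_face [405.9 160.5] 0.98 [ 0.482 -0.22   0.065]
vblock_a_center [160.5 114.5] 0.84 [0.604 0.303 0.027]
jack_center [119.2 148.8] 0.62 [0.528 0.395 0.02 ]
tube_center [155.6 322.9] 0.87 [0.16  0.302 0.021]
tube_center [159.5 216.5] 0.86 [0.377 0.3   0.021]
tube_center [119.5 146.2] 0.17 [0.534 0.394 0.021]
stop_block_center [288.3  81.3] 0.8 [0.675 0.017 0.037]
{'time_s': 0.7, 'qpos': array([ 1.1612941 ,  0.70647359, -0.02763125,  1.48461434,  0.02201219,
        0.95091637, -0.07551571]), 'joint_vel': array([ 9.71757690e-04,  9.44745044e-05, -3.72020595e-04,  1.30072380e-03,
        1.94211868e-03,  9.79890441e-04, -9.88256419e-05]), 'joint_efforts': array([ 1.61082706e-03, -8.82878566e+01,  1.23448681e+00, -2.36361927e+01,
        1.70221907e-02,  2.02405565e-03, -3.79249946e-05]), 'ee_pos': array([ 0.20675067, -0.53650518,  0.2312795 ]), 'ee_rot': array([-3.08851165e+00, -5.74464236e-01,  1.21328242e-05]), 'force': array([ 0.39142337, -0.11617603,  0.25099027]), 'ft_torque': array([0.0055113 , 0.02245909, 0.02463584]), 'grasp_force': 0.0, 'finger_gap': 1.0015843662167068}
```

```bash
python3 -c "
import cv2
for c in ('scene','top'): cv2.imwrite(f'pics/{c}0b.png',cv2.resize(cv2.imread(f'pics/{c}0.png'),(800,600),interpolation=cv2.INTER_CUBIC))"
```

```text
(no output)
```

View pics/scene0b.png

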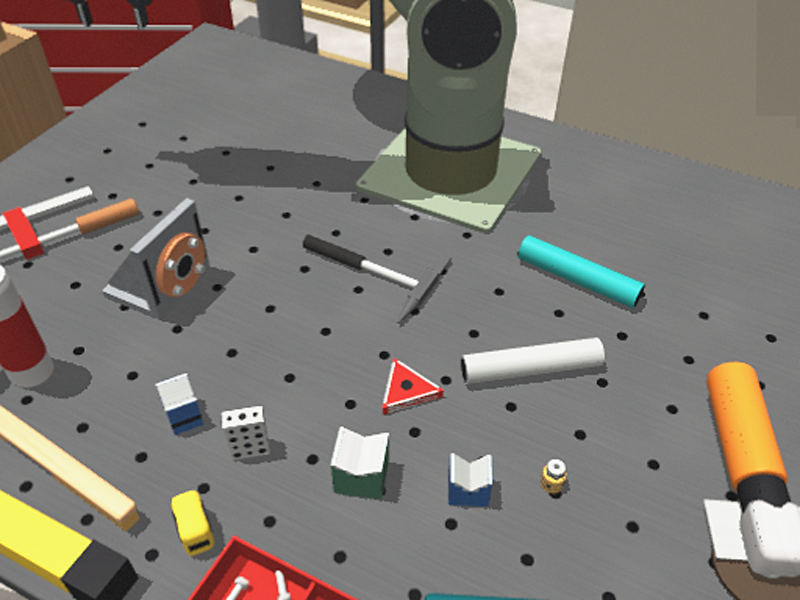

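View pics/top0b.png

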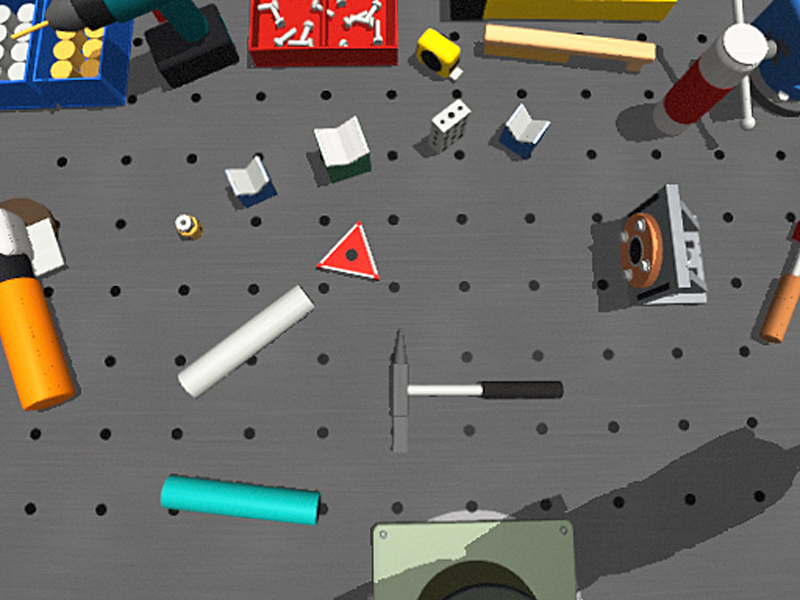

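The scene view (800-px) shows the blue pair at (180,404) and (470,478), the green odd V-block at (360,460) and the jack at (555,475). The steel tube is at (533,360), with the turquoise look-alike at (580,270). The drilled block is at (246,432); the yellow thing at (192,520) is only a tape measure. The flange is at (182,265). In the top view they are at (527,130), (250,182), (343,148), (188,226), tube (247,340), turquoise (240,500), block (450,125) and flange (641,250).

Next I'll fit poses by matching silhouette hulls.

```bash
cat >> h.py <<'E'
from scipy.optimize import minimize
def box(l,w,h): return np.array([[x,y,z] for x in(-l/2,l/2) for y in(-w/2,w/2) for z in(0,h)])
def cyl(d,z0,z1,n=32):
    t=np.arange(n)*2*np.pi/n; return np.vstack([np.c_[np.cos(t)*d/2,np.sin(t)*d/2,0*t+z] for z in(z0,z1)])
M=dict(vblock_a_center=box(.04,.05,.055),vblock_odd_center=box(.056,.062,.065),stop_block_center=box(.025,.05,.075),
 jack_center=np.vstack([cyl(.03,0,.029),cyl(.022,.038,.04)]),
 tube_center=cyl(.042,-.1,.1)[:,[2,0,1]]+[0,0,.021],
 flange=cyl(.1,-.012,0)[:,[2,0,1]]+[0,0,.065])
def hull(pix):
    v,u=np.nonzero(pix); p=np.vstack([np.c_[u+a,v+b] for a in(-.5,.5) for b in(-.5,.5)]).astype(np.float32)
    return cv2.convexHull(p)
def pts(m,q): return m@R.from_euler("z",q[2]).as_matrix().T+[q[0],q[1],q[3] if len(q)>3 else 0]
def iou(cam,H,m,q):
    P=cv2.convexHull(np.array([proj(cam,p) for p in pts(m,q)],np.float32))
    i=cv2.intersectConvexConvex(H,P)[0]; return i/(cv2.contourArea(H)+cv2.contourArea(P)-i)
def fit(m,obs,xy,yaws):
    best=None
    for y in yaws:
        f=lambda q:-sum(iou(c,H,m,q) for c,H in obs)
        r=minimize(f,[*xy,y],method="Nelder-Mead",options=dict(xatol=1e-4,fatol=1e-5,initial_simplex=np.array([[*xy,y],[xy[0]+.01,xy[1],y],[xy[0],xy[1]+.01,y],[*xy,y+.3]])))
        if best is None or r.fun<best.fun: best=r
    return best.x,-best.fun/len(obs)
def comps(name,cam,mins=.3):
    return [d["pixels"] for d in cut_out(name,cam) if d["score"]>mins]
def copper(im):
    h=cv2.cvtColor(im,cv2.COLOR_BGR2HSV); return cv2.inRange(h,(3,90,60),(18,255,255))
E
cat > m.py <<'E'
from h import *
ys=np.arange(0,np.pi,np.pi/8)
ims={c:get_image(c) for c in("scene","top")}
A={}
for n in M:
    if n=="flange": continue
    for c in ims:
        for d in cut_out(n,c):
            if d["score"]>.25:
                print(n,c,round(d["score"],2),np.round(d["extent"],0)); A.setdefault((n,c),[]).append(d["pixels"])
fl={}
for c,px in(("scene",(116,170)),("top",(410,160))):
    mk=copper(ims[c]); w=np.zeros_like(mk); w[px[1]-35:px[1]+35,px[0]-28:px[0]+28]=255; mk&=w
    print("copper",c,mk.astype(bool).sum()); fl[c]=hull(mk)
    
for cs in(["scene"],["top"],["scene","top"]):
    print("flange",cs,fit(M["flange"],[(c,fl[c]) for c in cs],(.475,-.22),[1.2,1.5,1.8]))
np.save("A.npy",A,allow_pickle=True)
def near(n,c,xy):
    L=A.get((n,c),[]); p=proj(c,[*xy,Z[n]])
    L=[(np.hypot(*(np.mean(np.nonzero(k)[::-1],axis=1)-p)),k) for k in L]; L=[k for k in L if k[0]<25]
    return hull(min(L,key=lambda k:k[0])[1]) if L else None
for n,xy in(("vblock_a_center",(.6,.3)),("vblock_a_center",(.67,-.06)),("vblock_odd_center",(.642,.176)),("stop_block_center",(.674,.018)),("jack_center",(.535,.392)),("tube_center",(.38,.3))):
    yy=[0] if n=="jack_center" else ys
    O=[(c,near(n,c,xy)) for c in ims]; O=[o for o in O if o[1] is not None]
    for o in O if len(O)>1 else []: print("  ",o[0],*fit(M[n],[o],xy,yy))
    if O: print(n,len(O),*fit(M[n],O,xy,yy))
E
time python3 m.py
```

```text
vblock_a_center scene 0.67 [300. 307.  30.  36.]
vblock_a_center top 0.94 [162. 115.  33.  37.]
vblock_odd_center scene 0.91 [231. 297.  31.  44.]
vblock_odd_center top 0.95 [219.  94.  40.  42.]
vblock_odd_center top 0.57 [422. 160.  60.  82.]
stop_block_center scene 0.71 [158. 278.  31.  38.]
stop_block_center top 0.89 [288.  80.  21.  32.]
jack_center scene 0.79 [355. 303.  14.  23.]
jack_center top 0.79 [120. 147.  17.  15.]
tube_center scene 0.68 [373. 174.  76.  46.]
tube_center scene 0.58 [340. 230.  93.  28.]
tube_center top 0.82 [158. 217.  86.  69.]
copper scene 680
copper top 764Traceback (most recent call last):
  File "m.py", line 17, in <module>
    print("flange",cs,fit(M["flange"],[(c,fl[c]) for c in cs],(.475,-.22),[1.2,1.5,1.8]))
                      ~~~^^^^^^^^^^^^^^^^^^^^^^^^^^^^^^^^^^^^^^^^^^^^^^^^^^^^^^^^^^^^^^^
  File "h.py", line 34, in fit
    r=minimize(f,[*xy,y],method="Nelder-Mead",options=dict(xatol=1e-4,fatol=1e-5,initial_simplex=np.array([[*xy,y],[xy[0]+.01,xy[1],y],[xy[0],xy[1]+.01,y],[*xy,y+.3]])))
    res = _minimize_neldermead(fun, x0, args, callback, bounds=bounds,
                               **options)
    fxr = func(xr)
    fx = function(np.copy(x), *(wrapper_args + args))
  File "h.py", line 33, in <lambda>
    f=lambda q:-sum(iou(c,H,m,q) for c,H in obs)
                ~~~^^^^^^^^^^^^^^^^^^^^^^^^^^^^^
  File "h.py", line 33, in <genexpr>
    f=lambda q:-sum(iou(c,H,m,q) for c,H in obs)
                    ~~~^^^^^^^^^
  File "h.py", line 28, in iou
    P=cv2.convexHull(np.array([proj(cam,p) for p in pts(m,q)],np.float32))
                               ~~~~^^^^^^^
  File "h.py", line 12, in proj
    c=calibration(cam); T=np.array(c["cam_to_world"]); q=T[:3,:3].T@(np.array(p)-T[:3,3]); s=q[:2]/q[2]
ValueError: time passes only in moves, steps and waits

real	0m5.193s
user	0m1.952s
sys	0m0.101s
```

```bash
python3 - <<'E'
s=open('h.py').read()
s=s.replace("def ray(","_C={c:calibration(c) for c in('scene','top')}\ndef cal(c): return _C[c]\ndef ray(",1).replace("c=calibration(cam)","c=cal(cam)")
s=s.replace("""q=T[:3,:3].T@(np.array(p)-T[:3,3]); s=q[:2]/q[2]
    s=s*(1+c["k1"]*(s@s)); return (np.array(c["mtx"])@np.r_[s,1])[:2]""","""q=(np.array(p)-T[:3,3])@T[:3,:3]; s=q[...,:2]/q[...,2:]
    K=np.array(c["mtx"]); s=s*(1+c["k1"]*(s**2).sum(-1,keepdims=True)); return s*[K[0,0],K[1,1]]+K[:2,2]""")
s=s.replace("np.array([proj(cam,p) for p in pts(m,q)],np.float32)","proj(cam,pts(m,q)).astype(np.float32)")
open('h.py','w').write(s)
s=open('m.py').read()
i=s.index("for n in M:"); j=s.index("fl={}")
s=s[:i]+'A=np.load("A.npy",allow_pickle=True).item()\n'+s[j:]
s=s.replace('np.save("A.npy",A,allow_pickle=True)\n','').replace("get_image(c) for","cv2.imread(f'pics/{c}0.png') for")
s=s.replace("def near","""for c in ims:
    h=cv2.cvtColor(ims[c],cv2.COLOR_BGR2HSV); k=cv2.inRange(h,(95,90,30),(130,255,255))|cv2.inRange(h,(0,0,150),(179,60,255))
    p=proj(c,[.67,-.06,.03]) if c=="top" else (115,258); n_,lab,st,ce=cv2.connectedComponentsWithStats(k)
    L=[i for i in range(1,n_) if st[i,4]>60]; i=min(L,key=lambda i:np.hypot(*(ce[i]-p))); print("blue2",c,st[i]); A.setdefault(("vblock_a_center",c),[]).append(lab==i)
def near""")
i=s.index("A=np.load"); 
open('m.py','w').write(s)
E
python3 - <<'E'
import re
E
cat > cut.py <<'E'
from h import *
A={}
for c in("scene","top"):
    get_image(c)
    for n in Z:
        if n!="flange_face":
            A[n,c]=[d["pixels"] for d in cut_out(n,c) if d["score"]>.25]
np.save("A.npy",A,allow_pickle=True)
E
python3 cut.py; python3 m.py
```

```text
copper scene 682
copper top 765
flange ['scene'] (array([ 0.48121347, -0.22820648,  1.4202045 ]), np.float64(0.68729346539359))
flange ['top'] (array([ 0.48218734, -0.22151173,  1.60229084]), np.float64(0.9614404630250506))
flange ['scene', 'top'] (array([ 0.48230863, -0.22217727,  1.57551799]), np.float64(0.8070405388350824))
blue2 scene [ 99 239  29  33 595]
blue2 top [319  66  33  36 586]
   scene [0.59832373 0.30123038 3.55781114] 0.9523113923459422
   top [0.5971028  0.30094525 0.38170843] 0.9404486200621781
vblock_a_center 2 [0.59773335 0.30100059 0.40838929] 0.9419717150747058
   scene [ 0.66301887 -0.10232285  2.6101261 ] 0.8388074036452892
   top [ 0.67162499 -0.08972886  2.43558321] 0.9312052575609645
vblock_a_center 2 [ 0.67099703 -0.08997599  2.41901644] 0.8316374091046288
   scene [0.64167114 0.17007079 3.45976297] 0.9622520092097445
   top [0.64247381 0.17061383 0.34486596] 0.9667795735632111
vblock_odd_center 2 [0.64219075 0.17044919 0.3231128 ] 0.9608436543734133
   scene [0.67283866 0.01994221 3.77248592] 0.9727037880406567
   top [0.67354062 0.01963256 0.66095125] 0.9491028303040366
stop_block_center 2 [0.67303441 0.01992619 0.6421901 ] 0.9579720843903339
   scene [0.53589699 0.39120983 0.09805444] 0.9370614600651284
   top [0.53849469 0.39065906 0.10980795] 0.8861542844190317
jack_center 2 [0.53746065 0.39087718 0.0613188 ] 0.8804491847829132
   scene [0.37430961 0.30062407 2.22261928] 0.954432311330251
   top [0.37426638 0.30243417 2.22373533] 0.9020060449453586
tube_center 2 [0.37469921 0.3009279  2.22462338] 0.9267116819966943
```

```bash
cat > ov.py <<'E'
from h import *
import sys
def overlay(tag,L,crops):
    out=[]
    for c,(x,y,w,h,s) in crops:
        im=cv2.imread(f"pics/{c}{tag}.png")[y:y+h,x:x+w]; im=cv2.resize(im,None,fx=s,fy=s,interpolation=cv2.INTER_CUBIC)
        f=lambda P:np.round((P-[x,y]+.5)*s).astype(int)
        for n,q in L:
            m=M[n]; cv2.polylines(im,[cv2.convexHull(f(proj(c,pts(m,q))).astype(np.int32))],True,(0,255,255),1)
            z={"vblock_a_center":.035,"flange":.065,"tube_center":.021}.get(n,m[:,2].max()); a=.03 if n=="flange" else .02
            e=f(proj(c,pts(np.array([[-a*(n!="flange"),0,z],[a,0,z]]),q))); cv2.line(im,tuple(map(int,e[0])),tuple(map(int,e[1])),(255,0,255),1)
        out.append(im)
    return out
E
python3 - <<'E'
from ov import *
L=[("flange",(.4822,-.2215,1.6)),("vblock_a_center",(.5977,.301,.408)),("vblock_a_center",(.671,-.09,2.42)),("vblock_odd_center",(.642,.17,.33)),("stop_block_center",(.673,.02,.642)),("jack_center",(.5375,.391,0)),("tube_center",(.3747,.301,2.2246))]
o=overlay("0",L,[("top",(100,50,266,100,3)),("scene",(80,225,266,100,3))]); cv2.imwrite("pics/c1.png",np.vstack(o))
o=overlay("0",L,[("top",(385,110,66,90,6)),("scene",(80,120,66,90,6))]); cv2.imwrite("pics/c2.png",np.hstack(o))
E
```

```text
(no output)
```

View pics/c1.png

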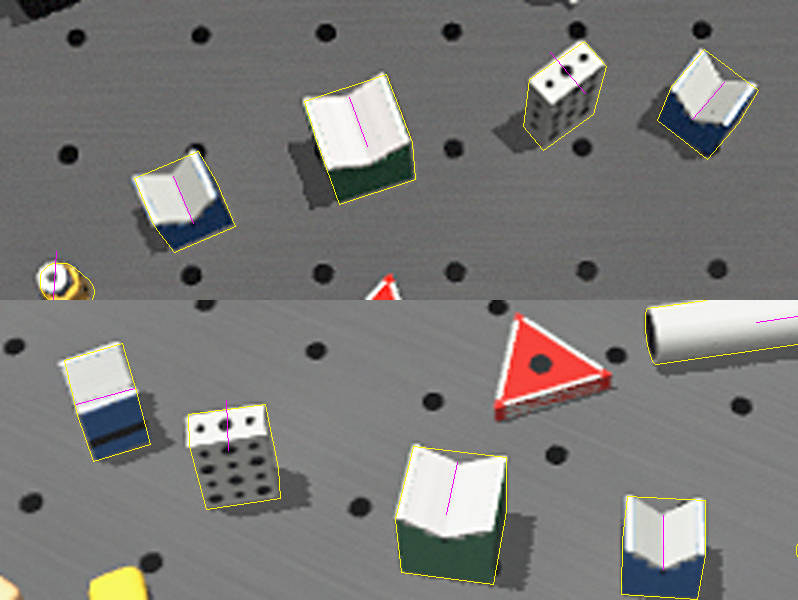

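View pics/c2.png

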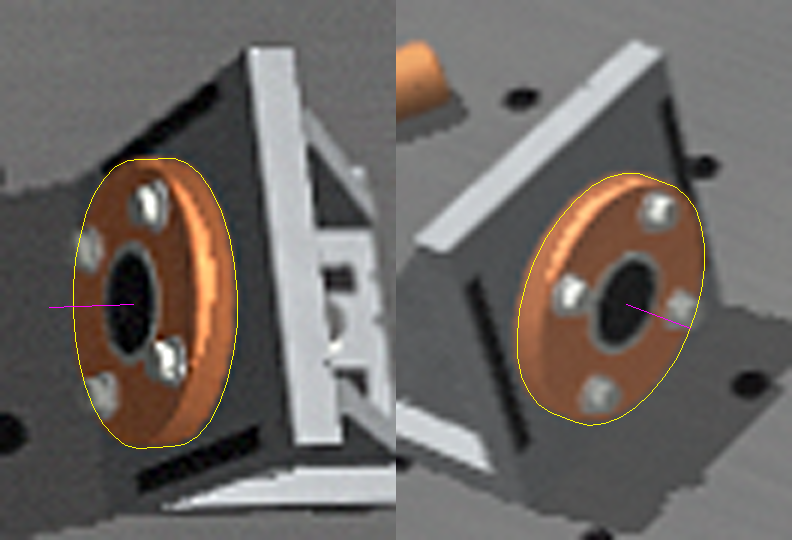

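The crops confirm the pair (blue sides, narrow bright vee) and the drilled block; all outlines and the magenta vee lines match. The copper disc fits in both views. I'll refine the flange (the handle end had got into its mask) and the second blue block.

Run:
```python
from h import *
O=[]
for c,w in(("scene",(98,145,132,194)),("top",(395,132,428,188))):
    k=copper(cv2.imread(f"pics/{c}0.png")); m=np.zeros_like(k); m[w[1]:w[3],w[0]:w[2]]=k[w[1]:w[3],w[0]:w[2]]
    O.append((c,hull(m))); print(c,*fit(M["flange"],[O[-1]],(.48,-.22),[1.4,1.6]))
q,s=fit(M["flange"],O,(.48,-.22),[1.4,1.6]); print(q,s)
# bolts symmetrical: plate top front edge, at z=.14
for c,a,b in(("top",(385+247/6,110+48/6),(385+295/6,110+443/6)),):
    print("top edge",at(c,a,.14),at(c,b,.14))
a,b=at("scene",(80+(415-396)/6,120+238/6),.14),at("scene",(80+(632-396)/6,120+40/6),.14); print(a,b,np.linalg.norm(a-b))
t=R.from_euler("z",q[2]).as_matrix()
for n,x in(("v1",.05),("jack",.1),("tube",.105),("v2",.15),("stop",.222)): print(n,np.round(q[:2]+t[:2,0]*x,4))
print(R.from_rotvec(get_state()["ee_rot"]).as_matrix().round(3), get_state()["ee_pos"])
```

```text
scene [ 0.48186057 -0.22291739  1.5497022 ] 0.9648174533360064
top [ 0.48218079 -0.22150982  1.60227062] 0.9614405042345455
[ 0.48210151 -0.22208928  1.57675272] 0.957234064164036
top edge [ 0.54594273 -0.23336205  0.14      ] [ 0.41765785 -0.23467794  0.14      ]
[ 0.54677379 -0.24681686  0.14      ] [ 0.41904613 -0.2484004   0.14      ] 0.12773747721018375
v1 [ 0.4818 -0.1721]
jack [ 0.4815 -0.1221]
tube [ 0.4815 -0.1171]
v2 [ 0.4812 -0.0721]
stop [ 4.808e-01 -1.000e-04]
[[ 0.933  0.359 -0.   ]
 [ 0.359 -0.933  0.   ]
 [-0.    -0.    -1.   ]] [ 0.20671398 -0.53653925  0.23129313]
```

```bash
cat > p.py <<'E'
from h import *
import json,sys
def plan(wps,start=None):
    """wps: (x,y,z[m],psi[deg],grip,mm_per_row) or ('w',grip,n)"""
    if start is None:
        s=get_state(); m=R.from_rotvec(s["ee_rot"]).as_matrix(); x=np.r_[s["ee_pos"]*1e3,np.degrees(np.arctan2(m[1,0],m[0,0]))]
        tilt=np.degrees(np.arccos(-m[2,2]))
        if tilt>.3: print("tilt",tilt)
    else: x=np.r_[np.array(start[:3])*1e3,start[3]]
    rows=[]
    for w in wps:
        if w[0]=="w": rows+= [[w[1],0,0,0,0,0,0]]*w[2]; continue
        t=np.r_[np.array(w[:3])*1e3,w[3]]; v=w[5]
        n=max(1,int(np.ceil(max(np.linalg.norm((t-x)[:3])/v,abs(t[3]-x[3])/8.4)-.02)))
        for i in range(n):
            d=(t-x)/(n-i); p=np.radians(x[3]); c,s_=np.cos(p),np.sin(p)
            r=[round(c*d[0]+s_*d[1],1),round(s_*d[0]-c*d[1],1),round(-d[2],1)]; a=round(-d[3],1)
            rows.append([w[4],*r,0,0,a]); x[:2]+=[c*r[0]+s_*r[1],s_*r[0]-c*r[1]]; x[2]-=r[2]; x[3]-=a
    for i in range(0,len(rows),8): print(json.dumps(rows[i:i+8]))
    print("end",x.round(1))
def T(d,z,psi=90.6,off=0): return (.482-.011*d,-.222+d,z,psi)
E
python3 - <<'E'
from p import *
c,s=np.cos(np.radians(138.7)),np.sin(np.radians(138.7)); g=(.671+.006*c,-.09+.006*s)
plan([(.42,-.31,.235,80,1,48),(*g,.14,138.7,1,48),(*g,.06,138.7,1,40),(*g,.021,138.7,1,20),("w",.0,4)])
E
```

```text
[[1, 40.1, -19.2, -0.5, 0, 0, -8.4], [1, 42.4, -13.2, -0.5, 0, 0, -8.4], [1, 43.9, -6.8, -0.5, 0, 0, -8.4], [1, 44.5, -0.4, -0.6, 0, 0, -8.4], [1, 44.0, 6.1, -0.5, 0, 0, -8.4], [1, 42.7, 12.5, -0.6, 0, 0, -8.5], [1, 40.3, 18.7, -0.5, 0, 0, -8.4], [1, 32.9, 25.5, 11.9, 0, 0, -7.3]]
[[1, 29.4, 29.4, 11.9, 0, 0, -7.3], [1, 25.5, 32.9, 11.9, 0, 0, -7.4], [1, 21.0, 36.0, 11.9, 0, 0, -7.3], [1, 16.3, 38.3, 11.8, 0, 0, -7.4], [1, 11.2, 40.1, 11.9, 0, 0, -7.3], [1, 6.0, 41.2, 11.8, 0, 0, -7.4], [1, 0.6, 41.7, 11.9, 0, 0, -7.3], [1, -0.0, -0.0, 40.0, 0, 0, -0.0]]
[[1, -0.0, -0.1, 40.0, 0, 0, -0.0], [1, -0.0, 0.0, 19.5, 0, 0, -0.0], [1, -0.0, 0.0, 19.5, 0, 0, -0.0], [0.0, 0, 0, 0, 0, 0, 0], [0.0, 0, 0, 0, 0, 0, 0], [0.0, 0, 0, 0, 0, 0, 0], [0.0, 0, 0, 0, 0, 0, 0]]
end [666.5 -86.1  21.  138.7]
```

Request:
{"api": "drive_tool", "payload": {
  "rows": [
    [1,40.1,-19.2,-0.5,0,0,-8.4],
    [1,42.4,-13.2,-0.5,0,0,-8.4],
    [1,43.9,-6.8,-0.5,0,0,-8.4],
    [1,44.5,-0.4,-0.6,0,0,-8.4],
    [1,44.0,6.1,-0.5,0,0,-8.4],
    [1,42.7,12.5,-0.6,0,0,-8.5],
    [1,40.3,18.7,-0.5,0,0,-8.4],
    [1,32.9,25.5,11.9,0,0,-7.3]
  ]
}}

```text
time_s: 2.7
ee_pos: [0.4524, -0.2806, 0.2242]
ee_rot: [2.265, 2.173, 0.001]
force: [1.0, -0.9, -1.3]
finger_gap: 1.001
grasp_force: 0.0
```

Request:
{"api": "drive_tool", "payload": {
  "rows": [
    [1,29.4,29.4,11.9,0,0,-7.3],
    [1,25.5,32.9,11.9,0,0,-7.4],
    [1,21.0,36.0,11.9,0,0,-7.3],
    [1,16.3,38.3,11.8,0,0,-7.4],
    [1,11.2,40.1,11.9,0,0,-7.3],
    [1,6.0,41.2,11.8,0,0,-7.4],
    [1,0.6,41.7,11.9,0,0,-7.3],
    [1,0,0,0,0,0,0]
  ]
}}

```text
time_s: 3.5
ee_pos: [0.668, -0.0807, 0.1375]
ee_rot: [-1.094, -2.942, -0.004]
force: [-1.1, -0.2, -1.2]
finger_gap: 1.006
grasp_force: 0.0
```

Run:
```python
from p import *
c,s=np.cos(np.radians(138.7)),np.sin(np.radians(138.7)); g=(.671+.006*c,-.09+.006*s)
plan([(*g,.06,138.7,1,40),(*g,.021,138.7,1,20),("w",0,4)])
im=get_image("top"); cv2.imwrite("pics/v1.png",cv2.resize(im[20:180,230:440],None,fx=3,fy=3))
```

```text
[[1, -1.2, -2.5, 38.8, 0, 0, 0.3], [1, -1.2, -2.5, 38.7, 0, 0, 0.2], [1, 0.0, -0.0, 19.5, 0, 0, 0.0], [1, 0.0, -0.0, 19.5, 0, 0, 0.0], [0, 0, 0, 0, 0, 0, 0], [0, 0, 0, 0, 0, 0, 0], [0, 0, 0, 0, 0, 0, 0], [0, 0, 0, 0, 0, 0, 0]]
end [666.5 -86.1  21.  138.7]
```

Request:
{"api": "drive_tool", "payload": {
  "rows": [
    [1,0,0,0,0,0,0],
    [1,0,0,0,0,0,0]
  ]
}}

```text
time_s: 3.75
ee_pos: [0.6662, -0.0872, 0.1405]
ee_rot: [1.111, 2.938, -0.001]
force: [-0.3, -0.2, 0.3]
finger_gap: 1.0
grasp_force: 0.0
```

Run:
```python
from p import *
c,s=np.cos(np.radians(138.7)),np.sin(np.radians(138.7)); g=(.671+.006*c,-.09+.006*s)
plan([(*g,.06,138.7,1,40),(*g,.021,138.7,1,20),("w",0,4)])
```

```text
[[1, 0.3, 0.5, 40.3, 0, 0, -0.1], [1, 0.2, 0.5, 40.2, 0, 0, -0.0], [1, 0.0, -0.0, 19.5, 0, 0, -0.0], [1, 0.0, -0.0, 19.5, 0, 0, -0.0], [0, 0, 0, 0, 0, 0, 0], [0, 0, 0, 0, 0, 0, 0], [0, 0, 0, 0, 0, 0, 0], [0, 0, 0, 0, 0, 0, 0]]
end [666.5 -86.1  21.  138.7]
```

View pics/v1.png

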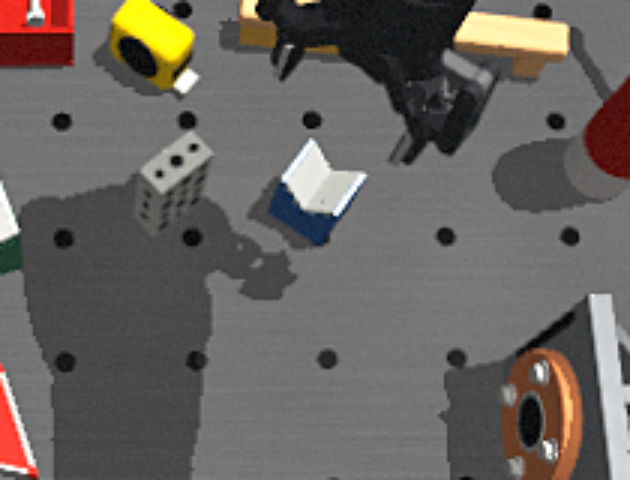

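The picture shows the open fingers (290,60) and (405,150) straddling the line above the second blue block (318,190), correctly turned. Descend and grip.

Request:
{"api": "drive_tool", "payload": {
  "rows": [
    [1,0.3,0.5,40.3,0,0,0],
    [1,0.2,0.5,40.2,0,0,0],
    [1,0,0,19.5,0,0,0],
    [1,0,0,19.5,0,0,0],
    [1,0,0,0,0,0,0],
    [0,0,0,0,0,0,0],
    [0,0,0,0,0,0,0],
    [0,0,0,0,0,0,0]
  ],
  "newtons": 60
}}

```text
time_s: 4.55
ee_pos: [0.6672, -0.0855, 0.0223]
ee_rot: [1.109, 2.938, -0.0]
force: [-4.4, -1.1, 6.3]
finger_gap: 0.581
grasp_force: 60.6
```

Request:
{"api": "drive_tool", "payload": {
  "rows": [
    [0,0,0,0,0,0,0],
    [0,0,0,0,0,0,0],
    [0,0,0,0,0,0,0]
  ]
}}

```text
time_s: 4.85
ee_pos: [0.6671, -0.0854, 0.0223]
ee_rot: [1.109, 2.938, -0.001]
force: [-4.6, -2.4, 13.4]
finger_gap: 0.582
grasp_force: 61.5
```

Run:
```python
from p import *
s=get_state(); z=s["ee_pos"][2]
t=T(.051+.006,0)[:2]
plan([(*s["ee_pos"][:2],z+.08,138.7,0,25),(*t,z+.08,90.6,0,25),(*t,z+.02,90.6,0,20),(*t,z+.001,90.6,0,10),("w",0,2),("w",1,3),(*t,.12,90.6,1,35)])
```

```text
[[0, 0.0, 0.0, -20.0, 0, 0, -0.0], [0, 0.0, 0.0, -20.0, 0, 0, -0.0], [0, 0.0, 0.0, -20.0, 0, 0, -0.0], [0, 0.0, 0.0, -20.0, 0, 0, -0.1], [0, 9.7, -20.3, -0.0, 0, 0, 5.3], [0, 7.8, -21.1, -0.0, 0, 0, 5.4], [0, 5.8, -21.7, -0.0, 0, 0, 5.3], [0, 3.7, -22.1, -0.0, 0, 0, 5.4]]
[[0, 1.6, -22.4, -0.0, 0, 0, 5.3], [0, -0.4, -22.4, -0.0, 0, 0, 5.4], [0, -2.6, -22.3, -0.0, 0, 0, 5.3], [0, -4.6, -22.0, -0.0, 0, 0, 5.4], [0, -6.7, -21.4, -0.0, 0, 0, 5.3], [0, 0.0, -0.0, 20.0, 0, 0, 0.0], [0, 0.0, -0.0, 20.0, 0, 0, 0.0], [0, 0.0, -0.0, 20.0, 0, 0, 0.0]]
[[0, 0.0, -0.0, 9.5, 0, 0, 0.0], [0, 0.0, -0.0, 9.5, 0, 0, 0.0], [0, 0, 0, 0, 0, 0, 0], [0, 0, 0, 0, 0, 0, 0], [1, 0, 0, 0, 0, 0, 0], [1, 0, 0, 0, 0, 0, 0], [1, 0, 0, 0, 0, 0, 0], [1, 0.0, -0.0, -32.2, 0, 0, 0.0]]
[[1, 0.0, -0.0, -32.3, 0, 0, 0.0], [1, 0.0, -0.0, -32.2, 0, 0, 0.0]]
end [ 481.4 -165.   120.    90.6]
```

Gap 0.582 × 85 ≈ 49.5 mm, which matches the 50 mm width. Carry it.

Request:
{"api": "drive_tool", "payload": {
  "rows": [
    [0,0,0,-20,0,0,0],
    [0,0,0,-20,0,0,0],
    [0,0,0,-20,0,0,0],
    [0,0,0,-20,0,0,0],
    [0,9.7,-20.3,0,0,0,5.3],
    [0,7.8,-21.1,0,0,0,5.4],
    [0,5.8,-21.7,0,0,0,5.3],
    [0,3.7,-22.1,0,0,0,5.4]
  ]
}}

```text
time_s: 5.65
ee_pos: [0.5831, -0.1206, 0.101]
ee_rot: [1.641, 2.679, 0.0]
force: [0.5, 0.3, -6.8]
finger_gap: 0.579
grasp_force: 65.0
```

Request:
{"api": "drive_tool", "payload": {
  "rows": [
    [0,1.6,-22.4,0,0,0,5.3],
    [0,-0.4,-22.4,0,0,0,5.4],
    [0,-2.6,-22.3,0,0,0,5.3],
    [0,-4.6,-22.0,0,0,0,5.4],
    [0,-6.7,-21.4,0,0,0,5.3],
    [0,0,0,20,0,0,0],
    [0,0,0,20,0,0,0],
    [0,0,0,0,0,0,0]
  ]
}}

```text
time_s: 6.45
ee_pos: [0.4802, -0.1639, 0.0594]
ee_rot: [-2.209, -2.231, 0.002]
force: [-0.8, 0.9, -6.1]
finger_gap: 0.581
grasp_force: 65.0
```

Request:
{"api": "drive_tool", "payload": {
  "rows": [
    [0,0,0,0,0,0,0],
    [0,0,0,0,0,0,0]
  ]
}}

```text
time_s: 6.65
ee_pos: [0.4814, -0.1643, 0.0615]
ee_rot: [2.21, 2.232, 0.001]
force: [0.7, 0.2, -6.6]
finger_gap: 0.576
grasp_force: 65.0
```

Run:
```python
from p import *
t=T(.051+.006,0)[:2]
plan([(*t,.043,90.6,0,20),(*t,.023,90.6,0,10),("w",0,2),("w",1,3),(*t,.12,90.6,1,35)])
im=get_image("top"); cv2.imwrite("pics/v2.png",cv2.resize(im[60:220,300:460],None,fx=3,fy=3))
```

```text
[[0, -0.7, -0.0, 18.5, 0, 0, -0.0], [0, 0.0, -0.0, 10.0, 0, 0, -0.0], [0, 0.0, -0.0, 10.0, 0, 0, -0.0], [0, 0, 0, 0, 0, 0, 0], [0, 0, 0, 0, 0, 0, 0], [1, 0, 0, 0, 0, 0, 0], [1, 0, 0, 0, 0, 0, 0], [1, 0, 0, 0, 0, 0, 0]]
[[1, 0.0, -0.0, -32.3, 0, 0, -0.0], [1, 0.0, -0.0, -32.3, 0, 0, -0.0], [1, 0.0, -0.0, -32.4, 0, 0, -0.0]]
end [ 481.4 -165.   120.    90.6]
```

View pics/v2.png

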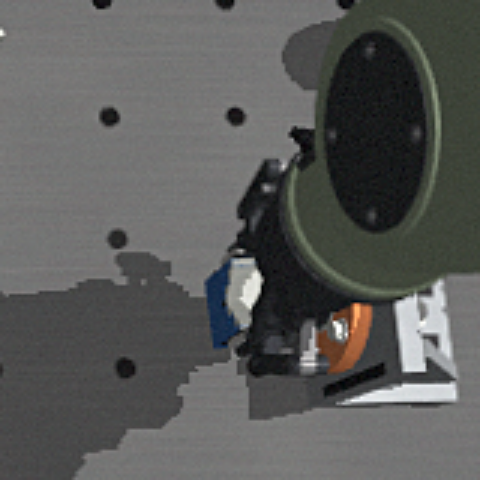

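The held block (235,300) sits in front of the flange (345,330), with low force. Lower and release.

Request:
{"api": "drive_tool", "payload": {
  "rows": [
    [0,-0.7,0,18.5,0,0,0],
    [0,0,0,10,0,0,0],
    [0,0,0,10,0,0,0],
    [0,0,0,0,0,0,0],
    [0,0,0,0,0,0,0],
    [1,0,0,0,0,0,0],
    [1,0,0,0,0,0,0],
    [1,0,0,0,0,0,0]
  ]
}}

```text
time_s: 7.5
ee_pos: [0.4812, -0.165, 0.0223]
ee_rot: [2.21, 2.232, 0.001]
force: [0.4, -0.3, 0.5]
finger_gap: 0.998
grasp_force: 0.0
```

Request:
{"api": "drive_tool", "payload": {
  "rows": [
    [1,0,0,-32,0,0,0],
    [1,0,0,-32,0,0,0],
    [1,0,0,-32,0,0,0],
    [1,0,0,-20,0,0,0]
  ]
}}

```text
time_s: 7.9
ee_pos: [0.4813, -0.1651, 0.1403]
ee_rot: [2.209, 2.231, 0.002]
force: [0.6, -0.6, -0.5]
finger_gap: 0.996
grasp_force: 0.0
```

Run:
```python
from p import *
g=(.5977,.301)
plan([(.56,.0,.14,60,1,46),(*g,.12,23.4,1,46),(*g,.06,23.4,1,30),(*g,.021,23.4,1,20),("w",1,1),("w",0,5)],(.4814,-.165,.139,90.6))
```

```text
[[1, 41.0, 20.1, -0.2, 0, 0, 7.6], [1, 43.4, 14.5, -0.3, 0, 0, 7.7], [1, 44.9, 8.5, -0.2, 0, 0, 7.6], [1, 45.6, 2.5, -0.3, 0, 0, 7.7], [1, 39.9, -16.8, 2.9, 0, 0, 5.2], [1, 38.2, -20.4, 2.8, 0, 0, 5.2], [1, 36.2, -23.8, 2.9, 0, 0, 5.2], [1, 34.0, -26.9, 2.8, 0, 0, 5.2]]
[[1, 31.4, -29.9, 2.9, 0, 0, 5.3], [1, 28.4, -32.7, 2.8, 0, 0, 5.2], [1, 25.4, -35.2, 2.9, 0, 0, 5.3], [1, -0.0, 0.0, 30.0, 0, 0, -0.0], [1, -0.0, 0.0, 30.0, 0, 0, -0.0], [1, -0.0, 0.0, 19.5, 0, 0, -0.0], [1, -0.0, 0.0, 19.5, 0, 0, -0.0], [1, 0, 0, 0, 0, 0, 0]]
[[0, 0, 0, 0, 0, 0, 0], [0, 0, 0, 0, 0, 0, 0], [0, 0, 0, 0, 0, 0, 0], [0, 0, 0, 0, 0, 0, 0], [0, 0, 0, 0, 0, 0, 0]]
end [597.7 301.   21.   23.4]
```

Request:
{"api": "drive_tool", "payload": {
  "rows": [
    [1,41.0,20.1,-0.2,0,0,7.6],
    [1,43.4,14.5,-0.3,0,0,7.7],
    [1,44.9,8.5,-0.2,0,0,7.6],
    [1,45.6,2.5,-0.3,0,0,7.7],
    [1,39.9,-16.8,2.9,0,0,5.2],
    [1,38.2,-20.4,2.8,0,0,5.2],
    [1,36.2,-23.8,2.9,0,0,5.2],
    [1,34.0,-26.9,2.8,0,0,5.2]
  ]
}}

```text
time_s: 8.7
ee_pos: [0.5812, 0.1739, 0.1277]
ee_rot: [-2.961, -1.048, -0.0]
force: [0.4, 0.2, -0.0]
finger_gap: 1.002
grasp_force: 0.0
```

Request:
{"api": "drive_tool", "payload": {
  "rows": [
    [1,31.4,-29.9,2.9,0,0,5.3],
    [1,28.4,-32.7,2.8,0,0,5.2],
    [1,25.4,-35.2,2.9,0,0,5.3],
    [1,0,0,0,0,0,0],
    [1,0,0,0,0,0,0],
    [1,0,0,0,0,0,0]
  ]
}}

```text
time_s: 9.3
ee_pos: [0.5977, 0.3, 0.1192]
ee_rot: [3.076, 0.635, 0.0]
force: [0.1, 0.6, 1.0]
finger_gap: 1.005
grasp_force: 0.0
```

```bash
cat > m2.py <<'E'
from h import *
# refit given objects: args list of (name,xy,yaw), z offset optional
def refit(L,tag):
    A={}
    for c in("scene","top"):
        cv2.imwrite(f"pics/{c}{tag}.png",get_image(c))
        for n in {l[0] for l in L}: A[n,c]=[d["pixels"] for d in cut_out(n,c) if d["score"]>.2]
    for l in L:
        n,xy,yaw=l[:3]; zz=l[3] if len(l)>3 else 0; O=[]
        for c in("scene","top"):
            p=proj(c,[*xy,Z[n]+zz]); K=[(np.hypot(*(np.mean(np.nonzero(k)[::-1],axis=1)-p)),k) for k in A[n,c]]
            K=[k for k in K if k[0]<20]
            if K:
                o=(c,hull(min(K,key=lambda k:k[0])[1])); O.append(o); q,s=fit(M[n]+[0,0,zz],[o],xy,[yaw]); print("  ",n,c,q.round(4),round(s,3))
        if len(O)>1: q,s=fit(M[n]+[0,0,zz],O,xy,[yaw]); print(n,q.round(4),round(s,3))
E
python3 - <<'E'
from m2 import *
refit([("vblock_a_center",(.4815,-.171),1.58)],"3")
from p import *
g=(.5977,.301)
plan([(*g,.06,23.4,1,30),(*g,.021,23.4,1,20),("w",1,1),("w",0,4)])
E
```

```text
[[1, 0.1, -0.3, 29.7, 0, 0, -0.0], [1, 0.1, -0.4, 29.6, 0, 0, -0.1], [1, 0.0, 0.0, 19.5, 0, 0, 0.0], [1, 0.0, 0.0, 19.5, 0, 0, 0.0], [1, 0, 0, 0, 0, 0, 0], [0, 0, 0, 0, 0, 0, 0], [0, 0, 0, 0, 0, 0, 0], [0, 0, 0, 0, 0, 0, 0]]
[[0, 0, 0, 0, 0, 0, 0]]
end [597.7 301.   21.   23.4]
```

Request:
{"api": "drive_tool", "payload": {
  "rows": [
    [1,0.1,-0.3,29.7,0,0,0],
    [1,0.1,-0.4,29.6,0,0,0],
    [1,0,0,19.5,0,0,0],
    [1,0,0,19.5,0,0,0],
    [1,0,0,0,0,0,0],
    [0,0,0,0,0,0,0],
    [0,0,0,0,0,0,0],
    [0,0,0,0,0,0,0]
  ]
}}

```text
time_s: 10.3
ee_pos: [0.5981, 0.3016, 0.0223]
ee_rot: [-3.076, -0.636, -0.003]
force: [-1.4, -3.2, 1.9]
finger_gap: 0.577
grasp_force: 61.4
```

Request:
{"api": "drive_tool", "payload": {
  "rows": [
    [0,0,0,0,0,0,0],
    [0,0,0,0,0,0,0]
  ]
}}

```text
time_s: 10.5
ee_pos: [0.5981, 0.3016, 0.0223]
ee_rot: [3.076, 0.636, 0.003]
force: [-1.5, -3.5, 9.1]
finger_gap: 0.576
grasp_force: 62.6
```

```bash
cat > blue.py <<'E'
from h import *
# colour-based fit of a blue V-block standing near xy
def bluefit(xy,yaw,tag,z=0):
    O=[]
    for c in("scene","top"):
        im=cv2.imread(f"pics/{c}{tag}.png"); h=cv2.cvtColor(im,cv2.COLOR_BGR2HSV)
        k=cv2.inRange(h,(95,90,30),(130,255,255))|cv2.inRange(h,(0,0,150),(179,60,255))
        w=np.zeros_like(k); P=cv2.convexHull(proj(c,pts(M["vblock_a_center"],(*xy,yaw))).astype(np.int32)); cv2.fillConvexPoly(w,P,255); k&=cv2.dilate(w,np.ones((9,9)))
        n,lab,st,ce=cv2.connectedComponentsWithStats(cv2.morphologyEx(k,cv2.MORPH_CLOSE,np.ones((3,3))))
        i=1+np.argmax(st[1:,4]); o=(c,hull(lab==i)); O.append(o); q,s=fit(M["vblock_a_center"],[o],xy,[yaw]); print("  ",c,st[i],q.round(4),round(s,3))
    q,s=fit(M["vblock_a_center"],O,xy,[yaw]); print("blue",q.round(4),round(s,3)); return q
E
python3 - <<'E'
from blue import *
bluefit((.4815,-.171),1.58,"3")
from p import *
s=get_state(); z=s["ee_pos"][2]; t=T(.15,0)[:2]; print(z)
plan([(*s["ee_pos"][:2],z+.09,23.4,0,25),(*t,z+.09,90.6,0,34),(*t,z+.04,90.6,0,25),("w",0,3),(*t,z+.001,90.6,0,10),("w",0,2),("w",1,3),(*t,.14,90.6,1,40)])
E
```

```text
scene [123 170  30  35 664] [ 0.4793 -0.1736  1.5265] 0.939
   top [363 151  30  29 691] [ 0.4807 -0.1709  1.5628] 0.939
blue [ 0.4806 -0.1716  1.5763] 0.934
0.022263608635421945
[[0, 0.0, 0.0, -22.5, 0, 0, -0.0], [0, 0.0, 0.0, -22.5, 0, 0, -0.0], [0, 0.0, 0.0, -22.5, 0, 0, -0.0], [0, 0.0, 0.0, -22.5, 0, 0, -0.0], [0, -21.4, 24.7, 0.0, 0, 0, -5.6], [0, -23.7, 22.5, 0.0, 0, 0, -5.6], [0, -25.7, 20.1, 0.0, 0, 0, -5.6], [0, -27.6, 17.5, 0.0, 0, 0, -5.6]]
[[0, -29.1, 14.7, 0.0, 0, 0, -5.6], [0, -30.4, 11.8, 0.0, 0, 0, -5.6], [0, -31.5, 8.7, 0.0, 0, 0, -5.6], [0, -32.1, 5.6, 0.0, 0, 0, -5.6], [0, -32.5, 2.5, 0.0, 0, 0, -5.6], [0, -32.6, -0.7, 0.0, 0, 0, -5.6], [0, -32.4, -4.0, 0.0, 0, 0, -5.6], [0, -31.9, -7.1, 0.0, 0, 0, -5.6]]
[[0, -0.0, 0.0, 25.0, 0, 0, -0.0], [0, -0.1, 0.0, 25.0, 0, 0, -0.0], [0, 0, 0, 0, 0, 0, 0], [0, 0, 0, 0, 0, 0, 0], [0, 0, 0, 0, 0, 0, 0], [0, 0.0, 0.0, 9.8, 0, 0, -0.0], [0, 0.0, 0.0, 9.7, 0, 0, -0.0], [0, 0.0, 0.0, 9.8, 0, 0, -0.0]]
[[0, 0.0, 0.0, 9.7, 0, 0, -0.0], [0, 0, 0, 0, 0, 0, 0], [0, 0, 0, 0, 0, 0, 0], [1, 0, 0, 0, 0, 0, 0], [1, 0, 0, 0, 0, 0, 0], [1, 0, 0, 0, 0, 0, 0], [1, 0.0, 0.0, -38.9, 0, 0, -0.0], [1, 0.0, 0.0, -38.9, 0, 0, -0.0]]
[[1, 0.0, 0.0, -38.9, 0, 0, -0.0]]
end [480.3 -72.  140.   90.6]
```

The first block stands at (0.481, −0.171), as intended. Place the second.

Request:
{"api": "drive_tool", "payload": {
  "rows": [
    [0,0,0,-22.5,0,0,0],
    [0,0,0,-22.5,0,0,0],
    [0,0,0,-22.5,0,0,0],
    [0,0,0,-22.5,0,0,0],
    [0,-21.4,24.7,0,0,0,-5.6],
    [0,-23.7,22.5,0,0,0,-5.6],
    [0,-25.7,20.1,0,0,0,-5.6],
    [0,-27.6,17.5,0,0,0,-5.6]
  ]
}}

```text
time_s: 11.3
ee_pos: [0.5575, 0.176, 0.1113]
ee_rot: [-2.892, -1.228, -0.001]
force: [0.4, -1.3, -6.2]
finger_gap: 0.575
grasp_force: 65.4
```

Request:
{"api": "drive_tool", "payload": {
  "rows": [
    [0,-29.1,14.7,0,0,0,-5.6],
    [0,-30.4,11.8,0,0,0,-5.6],
    [0,-31.5,8.7,0,0,0,-5.6],
    [0,-32.1,5.6,0,0,0,-5.6],
    [0,-32.5,2.5,0,0,0,-5.6],
    [0,-32.6,-0.7,0,0,0,-5.6],
    [0,-32.4,-4.0,0,0,0,-5.6],
    [0,-31.9,-7.1,0,0,0,-5.6]
  ]
}}

```text
time_s: 12.1
ee_pos: [0.4792, -0.0731, 0.1112]
ee_rot: [2.205, 2.236, 0.0]
force: [0.8, -0.4, -6.0]
finger_gap: 0.574
grasp_force: 65.2
```

Request:
{"api": "drive_tool", "payload": {
  "rows": [
    [0,0,0,25,0,0,0],
    [0,0,0,25,0,0,0],
    [0,0,0,0,0,0,0],
    [0,0,0,0,0,0,0],
    [0,0,0,0,0,0,0]
  ]
}}

```text
time_s: 12.6
ee_pos: [0.4802, -0.0717, 0.0619]
ee_rot: [2.209, 2.232, 0.001]
force: [0.3, -0.8, -5.9]
finger_gap: 0.576
grasp_force: 65.8
```

Run:
```python
from p import *
t=T(.15,0)[:2]
plan([(*t,.0233,90.6,0,10),("w",0,2),("w",1,2)])
g=(.5375,.391)
plan([(*t,.14,90.6,1,40),(*g,.13,90.6,1,46)],(*t,.0233,90.6))
```

```text
[[0, -0.1, 0.0, 9.7, 0, 0, -0.0], [0, -0.1, 0.1, 9.6, 0, 0, -0.0], [0, -0.1, 0.0, 9.7, 0, 0, -0.0], [0, -0.0, 0.1, 9.6, 0, 0, -0.0], [0, 0, 0, 0, 0, 0, 0], [0, 0, 0, 0, 0, 0, 0], [1, 0, 0, 0, 0, 0, 0], [1, 0, 0, 0, 0, 0, 0]]
end [480.4 -72.   23.3  90.6]
[[1, 0.0, 0.0, -38.9, 0, 0, -0.0], [1, 0.0, 0.0, -38.9, 0, 0, -0.0], [1, 0.0, 0.0, -38.9, 0, 0, -0.0], [1, 42.0, 5.6, 0.9, 0, 0, -0.0], [1, 42.0, 5.6, 0.9, 0, 0, -0.0], [1, 42.0, 5.6, 0.9, 0, 0, -0.0], [1, 42.0, 5.6, 0.9, 0, 0, -0.0], [1, 42.1, 5.7, 0.9, 0, 0, -0.0]]
[[1, 42.0, 5.6, 0.9, 0, 0, -0.0], [1, 42.1, 5.7, 0.9, 0, 0, -0.0], [1, 42.0, 5.6, 0.9, 0, 0, -0.0], [1, 42.1, 5.7, 0.9, 0, 0, -0.0], [1, 42.0, 5.6, 0.9, 0, 0, -0.0], [1, 42.1, 5.7, 1.0, 0, 0, -0.0]]
end [537.5 391.  130.   90.6]
```

Request:
{"api": "drive_tool", "payload": {
  "rows": [
    [0,-0.1,0,9.7,0,0,0],
    [0,-0.1,0.1,9.6,0,0,0],
    [0,-0.1,0,9.7,0,0,0],
    [0,0,0.1,9.6,0,0,0],
    [0,0,0,0,0,0,0],
    [1,0,0,0,0,0,0],
    [1,0,0,0,0,0,0],
    [1,0,0,0,0,0,0]
  ]
}}

```text
time_s: 13.4
ee_pos: [0.4799, -0.0721, 0.0221]
ee_rot: [2.21, 2.232, 0.0]
force: [0.1, -0.8, -0.4]
finger_gap: 0.998
grasp_force: 0.0
```

Request:
{"api": "drive_tool", "payload": {
  "rows": [
    [1,0,0,-39,0,0,0],
    [1,0,0,-39,0,0,0],
    [1,0,0,-39,0,0,0],
    [1,42,5.6,0.9,0,0,0],
    [1,42,5.6,0.9,0,0,0],
    [1,42,5.6,0.9,0,0,0],
    [1,42,5.6,0.9,0,0,0],
    [1,42.1,5.7,0.9,0,0,0]
  ]
}}

```text
time_s: 14.2
ee_pos: [0.5058, 0.14, 0.1347]
ee_rot: [2.21, 2.232, 0.0]
force: [0.7, 0.1, -1.1]
finger_gap: 1.0
grasp_force: 0.0
```

Request:
{"api": "drive_tool", "payload": {
  "rows": [
    [1,42,5.6,0.9,0,0,0],
    [1,42.1,5.7,0.9,0,0,0],
    [1,42,5.6,0.9,0,0,0],
    [1,42.1,5.7,0.9,0,0,0],
    [1,42,5.6,0.9,0,0,0],
    [1,42.1,5.7,1,0,0,0],
    [1,0,0,0,0,0,0],
    [1,0,0,0,0,0,0]
  ]
}}

```text
time_s: 15.0
ee_pos: [0.5368, 0.3913, 0.1286]
ee_rot: [2.209, 2.234, -0.001]
force: [1.0, -0.9, 0.1]
finger_gap: 1.001
grasp_force: 0.0
```

Run:
```python
from blue import *
for c in("scene","top"): cv2.imwrite(f"pics/{c}4.png",get_image(c))
for d in(.051,.15): bluefit((.482-.011*d,-.222+d),1.58,"4")
from p import *
g=(.5375,.391)
plan([(*g,.06,90.6,1,35),(*g,.006,90.6,1,20),("w",1,1),("w",0,2)])
```

```text
scene [123 170  30  35 665] [ 0.4794 -0.1736  1.526 ] 0.938
   top [363 151  29  29 685] [ 0.4806 -0.1709  1.5655] 0.952
blue [ 0.4807 -0.1713  1.5815] 0.939
   scene [160 184  29  36 684] [ 0.4773 -0.0718  1.5164] 0.936
   top [319 152  26  29 624] [ 0.4796 -0.0705  1.5978] 0.95
blue [ 0.4792 -0.0702  1.5773] 0.94
[[1, 0.6, 0.0, 34.6, 0, 0, -0.0], [1, 0.6, 0.0, 34.6, 0, 0, -0.1], [1, -0.0, 0.0, 18.0, 0, 0, 0.0], [1, -0.0, 0.0, 18.0, 0, 0, 0.0], [1, -0.0, 0.0, 18.0, 0, 0, 0.0], [1, 0, 0, 0, 0, 0, 0], [0, 0, 0, 0, 0, 0, 0], [0, 0, 0, 0, 0, 0, 0]]
end [537.5 391.    6.   90.6]
```

Both blocks are well placed. Take the jack with a light grip.

Request:
{"api": "drive_tool", "payload": {
  "rows": [
    [1,0.6,0,34.6,0,0,0],
    [1,0.6,0,34.6,0,0,0],
    [1,0,0,18,0,0,0],
    [1,0,0,18,0,0,0],
    [1,0,0,18,0,0,0],
    [1,0,0,0,0,0,0],
    [0,0,0,0,0,0,0],
    [0,0,0,0,0,0,0]
  ],
  "newtons": 30
}}

```text
time_s: 15.9
ee_pos: [0.5377, 0.3924, 0.007]
ee_rot: [2.21, 2.232, 0.003]
force: [0.4, 0.0, -0.2]
finger_gap: 0.694
grasp_force: 0.0
```

Request:
{"api": "drive_tool", "payload": {
  "rows": [
    [0,0,0,0,0,0,0],
    [0,0,0,0,0,0,0],
    [0,0,0,0,0,0,0]
  ]
}}

```text
time_s: 16.2
ee_pos: [0.5375, 0.3924, 0.0068]
ee_rot: [2.21, 2.232, 0.002]
force: [-0.8, -1.2, 8.2]
finger_gap: 0.336
grasp_force: 29.2
```

Run:
```python
from p import *
s=get_state(); z=s["ee_pos"][2]; t=T(.101,0)[:2]; t=(t[0]-.001,t[1]); print(z)
plan([(*s["ee_pos"][:2],z+.09,90.6,0,40),(*t,z+.09,90.6,0,42),("w",0,3)])
plan([(*t,z+.03,90.6,0,30),(*t,z+.001,90.6,0,12),("w",0,1),("w",1,3)],(*t,z+.09,90.6))
```

```text
0.0067620356303797965
[[0, 0.0, 0.0, -30.0, 0, 0, -0.0], [0, 0.0, 0.0, -30.0, 0, 0, -0.0], [0, 0.0, 0.0, -30.0, 0, 0, -0.0], [0, -39.4, -4.8, -0.0, 0, 0, -0.0], [0, -39.4, -4.8, -0.0, 0, 0, -0.0], [0, -39.5, -4.8, -0.0, 0, 0, -0.0], [0, -39.4, -4.8, -0.0, 0, 0, -0.0], [0, -39.5, -4.8, -0.0, 0, 0, -0.0]]
[[0, -39.4, -4.8, -0.0, 0, 0, -0.0], [0, -39.5, -4.8, -0.0, 0, 0, -0.0], [0, -39.4, -4.9, -0.0, 0, 0, -0.0], [0, -39.5, -4.8, -0.0, 0, 0, -0.0], [0, -39.4, -4.9, -0.0, 0, 0, -0.0], [0, -39.5, -4.8, -0.0, 0, 0, -0.0], [0, -39.4, -4.9, -0.0, 0, 0, -0.0], [0, -39.5, -4.8, -0.0, 0, 0, -0.0]]
[[0, 0, 0, 0, 0, 0, 0], [0, 0, 0, 0, 0, 0, 0], [0, 0, 0, 0, 0, 0, 0]]
end [ 479.9 -121.    96.8   90.6]
[[0, 0.0, 0.0, 30.0, 0, 0, -0.0], [0, 0.0, 0.0, 30.0, 0, 0, -0.0], [0, 0.0, 0.0, 9.7, 0, 0, -0.0], [0, 0.0, 0.0, 9.7, 0, 0, -0.0], [0, 0.0, 0.0, 9.6, 0, 0, -0.0], [0, 0, 0, 0, 0, 0, 0], [1, 0, 0, 0, 0, 0, 0], [1, 0, 0, 0, 0, 0, 0]]
[[1, 0, 0, 0, 0, 0, 0]]
end [ 479.9 -121.     7.8   90.6]
```

Request:
{"api": "drive_tool", "payload": {
  "rows": [
    [0,0,0,-30,0,0,0],
    [0,0,0,-30,0,0,0],
    [0,0,0,-30,0,0,0],
    [0,-39.4,-4.8,0,0,0,0],
    [0,-39.4,-4.8,0,0,0,0],
    [0,-39.5,-4.8,0,0,0,0],
    [0,-39.4,-4.8,0,0,0,0],
    [0,-39.5,-4.8,0,0,0,0]
  ]
}}

```text
time_s: 17.0
ee_pos: [0.5148, 0.1932, 0.0963]
ee_rot: [2.21, 2.233, 0.001]
force: [1.9, -0.3, -2.3]
finger_gap: 0.333
grasp_force: 30.6
```

Request:
{"api": "drive_tool", "payload": {
  "rows": [
    [0,-39.4,-4.8,0,0,0,0],
    [0,-39.5,-4.8,0,0,0,0],
    [0,-39.4,-4.9,0,0,0,0],
    [0,-39.5,-4.8,0,0,0,0],
    [0,-39.4,-4.9,0,0,0,0],
    [0,-39.5,-4.8,0,0,0,0],
    [0,-39.4,-4.9,0,0,0,0],
    [0,-39.5,-4.8,0,0,0,0]
  ]
}}

```text
time_s: 17.8
ee_pos: [0.4794, -0.1229, 0.0962]
ee_rot: [2.21, 2.232, 0.0]
force: [1.4, -0.1, -1.8]
finger_gap: 0.334
grasp_force: 30.6
```

Request:
{"api": "drive_tool", "payload": {
  "rows": [
    [0,0,0,0,0,0,0],
    [0,0,0,0,0,0,0],
    [0,0,0,0,0,0,0],
    [0,0,0,30,0,0,0]
  ]
}}

```text
time_s: 18.2
ee_pos: [0.4814, -0.1205, 0.0678]
ee_rot: [2.206, 2.231, 0.005]
force: [0.7, -0.1, -3.0]
finger_gap: 0.334
grasp_force: 30.6
```

Run:
```python
from p import *
s=get_state(); t=T(.101,0)[:2]; t=(t[0]-.001,t[1]); print(s["ee_pos"],s["finger_gap"])
plan([(*t,.037,90.6,0,30),(*t,.0078,90.6,0,12),("w",0,1),("w",1,2)])
t2=(.3745,.3010)
plan([(*t,.13,90.6,1,42),(*t2,.13,127.5,1,46),("w",1,2)],(*t,.0078,90.6))
```

```text
[ 0.48142973 -0.12048487  0.06784053] 0.3342423685340668
[[0, -0.2, -0.8, 15.4, 0, 0, 0.0], [0, -0.3, -0.7, 15.4, 0, 0, 0.0], [0, 0.0, -0.0, 9.7, 0, 0, 0.0], [0, 0.0, -0.0, 9.8, 0, 0, 0.0], [0, 0.0, -0.0, 9.7, 0, 0, 0.0], [0, 0, 0, 0, 0, 0, 0], [1, 0, 0, 0, 0, 0, 0], [1, 0, 0, 0, 0, 0, 0]]
end [ 479.9 -121.     7.8   90.6]
[[1, 0.0, 0.0, -40.7, 0, 0, -0.0], [1, 0.0, 0.0, -40.8, 0, 0, -0.0], [1, 0.0, 0.0, -40.7, 0, 0, -0.0], [1, 42.3, -10.1, -0.0, 0, 0, -3.7], [1, 42.9, -7.3, -0.0, 0, 0, -3.7], [1, 43.3, -4.6, -0.0, 0, 0, -3.7], [1, 43.5, -1.8, -0.0, 0, 0, -3.7], [1, 43.5, 1.0, -0.0, 0, 0, -3.7]]
[[1, 43.3, 3.9, -0.0, 0, 0, -3.7], [1, 43.0, 6.6, -0.0, 0, 0, -3.7], [1, 42.4, 9.4, -0.0, 0, 0, -3.7], [1, 41.7, 12.1, -0.0, 0, 0, -3.6], [1, 41.0, 14.8, -0.0, 0, 0, -3.7], [1, 0, 0, 0, 0, 0, 0], [1, 0, 0, 0, 0, 0, 0]]
end [374.5 301.1 130.  127.5]
```

Request:
{"api": "drive_tool", "payload": {
  "rows": [
    [0,0,0,15.4,0,0,0],
    [0,0,0,15.4,0,0,0],
    [0,0,0,9.7,0,0,0],
    [0,0,0,9.8,0,0,0],
    [0,0,0,9.7,0,0,0],
    [0,0,0,0,0,0,0],
    [1,0,0,0,0,0,0],
    [1,0,0,0,0,0,0]
  ]
}}

```text
time_s: 19.0
ee_pos: [0.4798, -0.1212, 0.006]
ee_rot: [2.21, 2.232, 0.0]
force: [-0.3, 0.1, 0.3]
finger_gap: 0.667
grasp_force: 0.0
```

Request:
{"api": "drive_tool", "payload": {
  "rows": [
    [1,0,0,0,0,0,0],
    [1,0,0,0,0,0,0],
    [1,0,0,-40.7,0,0,0],
    [1,0,0,-40.8,0,0,0],
    [1,0,0,-40.7,0,0,0],
    [1,42.3,-10.1,0,0,0,-3.7],
    [1,42.9,-7.3,0,0,0,-3.7],
    [1,43.3,-4.6,0,0,0,-3.7]
  ]
}}

```text
time_s: 19.8
ee_pos: [0.4476, 0.0065, 0.1285]
ee_rot: [1.982, 2.437, 0.001]
force: [1.0, 0.3, 0.3]
finger_gap: 1.0
grasp_force: 0.0
```

Request:
{"api": "drive_tool", "payload": {
  "rows": [
    [1,43.5,-1.8,0,0,0,-3.7],
    [1,43.5,1,0,0,0,-3.7],
    [1,43.3,3.9,0,0,0,-3.7],
    [1,43,6.6,0,0,0,-3.7],
    [1,42.4,9.4,0,0,0,-3.7],
    [1,41.7,12.1,0,0,0,-3.6],
    [1,41,14.8,0,0,0,-3.7],
    [1,0,0,0,0,0,0]
  ]
}}

```text
time_s: 20.6
ee_pos: [0.3723, 0.3061, 0.1283]
ee_rot: [-1.377, -2.821, -0.005]
force: [0.1, -1.9, -1.5]
finger_gap: 0.999
grasp_force: 0.0
```

Request:
{"api": "drive_tool", "payload": {
  "rows": [
    [1,0,0,0,0,0,0],
    [1,0,0,0,0,0,0]
  ]
}}

```text
time_s: 20.8
ee_pos: [0.3748, 0.2998, 0.1281]
ee_rot: [1.392, 2.816, -0.001]
force: [0.4, 0.2, -0.5]
finger_gap: 0.994
grasp_force: 0.0
```

Run:
```python
from m2 import *
from blue import bluefit
refit([("jack_center",(.481,-.121),0)],"5")
for d in(.051,.15): bluefit((.482-.011*d,-.222+d),1.58,"5")
from p import *
g=(.3745,.301)
plan([(*g,.06,127.5,1,35),(*g,.005,127.5,1,20),("w",1,1),("w",0,2)])
from ov import *
L=[("jack_center",(.481,-.121,0)),("vblock_a_center",(.4807,-.1713,1.58)),("vblock_a_center",(.4793,-.0703,1.58)),("flange",(.4821,-.222,1.582))]
o=overlay("5",L,[("top",(290,110,150,90,4)),("scene",(80,140,150,90,4))]); cv2.imwrite("pics/c5.png",cv2.resize(np.vstack(o),(500,600)))
```

```text
jack_center scene [ 0.4784 -0.1227 -0.0392] 0.894
   jack_center top [ 0.478  -0.1205  0.2224] 0.895
jack_center [ 0.4789 -0.1219  0.1476] 0.888
   scene [123 170  34  35 695] [ 0.4793 -0.1727  1.4906] 0.849
   top [363 151  29  29 687] [ 0.4805 -0.1709  1.5645] 0.95
blue [ 0.4803 -0.1708  1.5585] 0.897
   scene [160 184  29  36 683] [ 0.4773 -0.0717  1.5296] 0.937
   top [319 152  26  29 620] [ 0.4796 -0.0705  1.598 ] 0.953
blue [ 0.4792 -0.0702  1.5767] 0.942
[[1, 0.4, 0.1, 34.1, 0, 0, -0.1], [1, 0.5, 0.2, 34.1, 0, 0, -0.0], [1, -0.0, -0.0, 18.3, 0, 0, -0.0], [1, -0.0, -0.0, 18.3, 0, 0, -0.0], [1, -0.0, -0.0, 18.4, 0, 0, -0.0], [1, 0, 0, 0, 0, 0, 0], [0, 0, 0, 0, 0, 0, 0], [0, 0, 0, 0, 0, 0, 0]]
end [374.5 301.    5.  127.5]
```

View pics/c5.png

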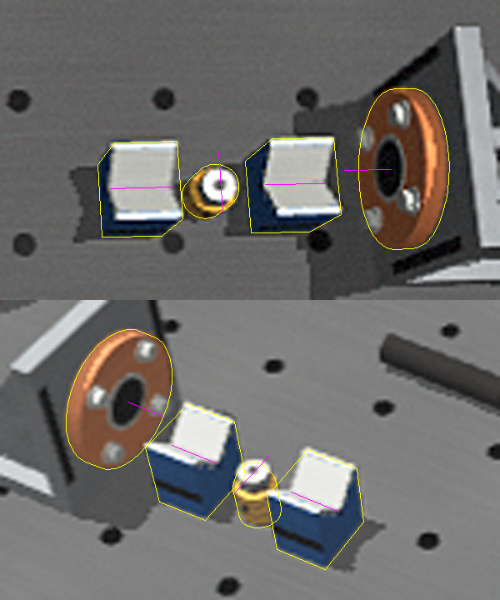

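Top: the vees, the jack (213,190) and the flange centre line up. Scene: same. Step 1 looks met. Now the tube.

Request:
{"api": "drive_tool", "payload": {
  "rows": [
    [1,0.4,0.1,34.1,0,0,0],
    [1,0.5,0.2,34.1,0,0,0],
    [1,0,0,18.3,0,0,0],
    [1,0,0,18.3,0,0,0],
    [1,0,0,18.4,0,0,0],
    [1,0,0,0,0,0,0],
    [0,0,0,0,0,0,0],
    [0,0,0,0,0,0,0]
  ],
  "newtons": 60
}}

```text
time_s: 21.8
ee_pos: [0.3745, 0.3018, 0.0058]
ee_rot: [1.391, 2.817, 0.002]
force: [-0.0, -0.6, -0.1]
finger_gap: 0.696
grasp_force: 0.0
```

Request:
{"api": "drive_tool", "payload": {
  "rows": [
    [0,0,0,0,0,0,0],
    [0,0,0,0,0,0,0],
    [0,0,0,0,0,0,0],
    [0,0,0,0,0,0,0]
  ]
}}

```text
time_s: 22.2
ee_pos: [0.3744, 0.3018, 0.0059]
ee_rot: [1.39, 2.817, 0.002]
force: [-1.8, -1.9, 15.1]
finger_gap: 0.473
grasp_force: 58.6
```

Run:
```python
from p import *
s=get_state(); z=s["ee_pos"][2]; t=(.4798,-.117)
plan([(*s["ee_pos"][:2],z+.12,127.5,0,30),(*t,z+.12,90.6,0,33),("w",0,4)])
plan([(*t,z+.06,90.6,0,20),(*t,z+.0445,90.6,0,6),("w",0,3)],(*t,z+.12,90.6))
```

```text
[[0, 0.0, 0.0, -30.0, 0, 0, -0.0], [0, 0.0, 0.0, -30.0, 0, 0, -0.0], [0, 0.0, 0.0, -30.0, 0, 0, -0.0], [0, 0.0, 0.0, -30.0, 0, 0, -0.0], [0, -28.3, -12.2, 0.0, 0, 0, 2.6], [0, -28.9, -10.9, 0.0, 0, 0, 2.6], [0, -29.3, -9.6, 0.0, 0, 0, 2.6], [0, -29.7, -8.3, 0.0, 0, 0, 2.6]]
[[0, -30.1, -6.9, 0.0, 0, 0, 2.6], [0, -30.3, -5.5, 0.0, 0, 0, 2.7], [0, -30.6, -4.1, 0.0, 0, 0, 2.6], [0, -30.7, -2.7, 0.0, 0, 0, 2.7], [0, -30.8, -1.3, 0.0, 0, 0, 2.6], [0, -30.9, 0.1, 0.0, 0, 0, 2.7], [0, -30.8, 1.6, 0.0, 0, 0, 2.6], [0, -30.7, 3.0, 0.0, 0, 0, 2.7]]
[[0, -30.5, 4.4, 0.0, 0, 0, 2.6], [0, -30.3, 5.9, 0.0, 0, 0, 2.7], [0, 0, 0, 0, 0, 0, 0], [0, 0, 0, 0, 0, 0, 0], [0, 0, 0, 0, 0, 0, 0], [0, 0, 0, 0, 0, 0, 0]]
end [ 479.8 -117.   125.9   90.6]
[[0, 0.0, 0.0, 20.0, 0, 0, -0.0], [0, 0.0, 0.0, 20.0, 0, 0, -0.0], [0, 0.0, 0.0, 20.0, 0, 0, -0.0], [0, 0.0, 0.0, 5.2, 0, 0, -0.0], [0, 0.0, 0.0, 5.1, 0, 0, -0.0], [0, 0.0, 0.0, 5.2, 0, 0, -0.0], [0, 0, 0, 0, 0, 0, 0], [0, 0, 0, 0, 0, 0, 0]]
[[0, 0, 0, 0, 0, 0, 0]]
end [ 479.8 -117.    50.4   90.6]
```

Gap 0.473 × 85 ≈ 40 mm, matching the tube. Carry it, stopping 30 mm farther out first so an overshoot cannot hit the face.

Request:
{"api": "drive_tool", "payload": {
  "rows": [
    [0,0,0,-30,0,0,0],
    [0,0,0,-30,0,0,0],
    [0,0,0,-30,0,0,0],
    [0,0,0,-30,0,0,0],
    [0,-28.3,-12.2,0,0,0,2.6],
    [0,-28.9,-10.9,0,0,0,2.6],
    [0,-29.3,-9.6,0,0,0,2.6],
    [0,-29.7,-8.3,0,0,0,2.6]
  ]
}}

```text
time_s: 23.0
ee_pos: [0.4043, 0.1807, 0.1253]
ee_rot: [1.642, 2.678, 0.0]
force: [1.1, 0.2, -5.5]
finger_gap: 0.468
grasp_force: 65.8
```

Request:
{"api": "drive_tool", "payload": {
  "rows": [
    [0,-30.1,-6.9,0,0,0,2.6],
    [0,-30.3,-5.5,0,0,0,2.7],
    [0,-30.6,-4.1,0,0,0,2.6],
    [0,-30.7,-2.7,0,0,0,2.7],
    [0,-30.8,-1.3,0,0,0,2.6],
    [0,-30.9,0.1,0,0,0,2.7],
    [0,-30.8,1.6,0,0,0,2.6],
    [0,-30.7,3,0,0,0,2.7]
  ]
}}

```text
time_s: 23.8
ee_pos: [0.4645, -0.0587, 0.1252]
ee_rot: [-2.107, -2.33, 0.0]
force: [1.1, 0.8, -5.9]
finger_gap: 0.471
grasp_force: 65.7
```

Request:
{"api": "drive_tool", "payload": {
  "rows": [
    [0,-30.5,4.4,0,0,0,2.6],
    [0,0,5.9,0,0,0,2.7],
    [0,0,0,0,0,0,0],
    [0,0,0,0,0,0,0],
    [0,0,0,0,0,0,0]
  ]
}}

```text
time_s: 24.3
ee_pos: [0.4776, -0.086, 0.125]
ee_rot: [-2.207, -2.235, 0.0]
force: [0.1, -0.4, -6.0]
finger_gap: 0.475
grasp_force: 65.7
```

Run:
```python
from p import *
s=get_state(); print(s["ee_pos"],s["finger_gap"])
t=(.4798,-.117)
plan([(*t,.126,90.6,0,10),("w",0,3)])
from m2 import refit
e=s["ee_pos"]; refit([("tube_center",(e[0],e[1]),1.58,e[2]-.0059)],"6")
```

```text
[ 0.47759206 -0.08599345  0.1250228 ] 0.47543621391779745
[[0, -7.8, 0.5, -0.2, 0, 0, 0.0], [0, -7.7, 0.4, -0.3, 0, 0, 0.0], [0, -7.8, 0.5, -0.2, 0, 0, 0.1], [0, -7.7, 0.4, -0.3, 0, 0, 0.0], [0, 0, 0, 0, 0, 0, 0], [0, 0, 0, 0, 0, 0, 0], [0, 0, 0, 0, 0, 0, 0]]
end [ 479.8 -117.   126.    90.6]
   tube_center scene [ 0.4769 -0.0879  1.5894] 0.904
   tube_center top [ 0.4757 -0.0868  1.5588] 0.899
tube_center [ 0.4766 -0.0872  1.5729] 0.898
```

The held tube is centred on the TCP within about 1 mm and is square. Move in and lower.

Request:
{"api": "drive_tool", "payload": {
  "rows": [
    [0,-7.8,0.5,0,0,0,0],
    [0,-7.7,0.4,0,0,0,0],
    [0,-7.8,0.5,0,0,0,0],
    [0,-7.7,0.4,0,0,0,0],
    [0,0,0,20,0,0,0],
    [0,0,0,20,0,0,0],
    [0,0,0,15,0,0,0],
    [0,0,0,0,0,0,0]
  ]
}}

```text
time_s: 25.3
ee_pos: [0.4793, -0.1181, 0.0685]
ee_rot: [-2.209, -2.231, 0.002]
force: [0.1, 0.1, -4.8]
finger_gap: 0.47
grasp_force: 65.5
```

Request:
{"api": "drive_tool", "payload": {
  "rows": [
    [0,0,0,0,0,0,0],
    [0,0,0,5,0,0,0],
    [0,0,0,5,0,0,0],
    [0,0,0,5,0,0,0],
    [0,0,0,0,0,0,0],
    [0,0,0,0,0,0,0]
  ]
}}

```text
time_s: 25.9
ee_pos: [0.48, -0.1177, 0.0549]
ee_rot: [-2.21, -2.232, 0.0]
force: [1.0, -0.2, -6.4]
finger_gap: 0.47
grasp_force: 65.6
```

Request:
{"api": "drive_tool", "payload": {
  "rows": [
    [0,0,0,2.5,0,0,0],
    [0,0,0,2,0,0,0],
    [0,0,0,0,0,0,0],
    [0,0,0,0,0,0,0]
  ]
}}

```text
time_s: 26.3
ee_pos: [0.4802, -0.1178, 0.0504]
ee_rot: [2.21, 2.232, 0.0]
force: [1.4, -0.5, -5.6]
finger_gap: 0.474
grasp_force: 65.9
```

Request:
{"api": "drive_tool", "payload": {
  "rows": [
    [0,0,0,0.7,0,0,0],
    [0,0,0,0.5,0,0,0],
    [0,0,0,0,0,0,0],
    [0,0,0,0,0,0,0]
  ]
}}

```text
time_s: 26.7
ee_pos: [0.4805, -0.1179, 0.0499]
ee_rot: [2.209, 2.232, 0.001]
force: [-0.9, -1.1, 12.0]
finger_gap: 0.47
grasp_force: 67.8
```

Seated (contact force 12 N up). Release, rise, and plan the way to the drilled block.

Request:
{"api": "drive_tool", "payload": {
  "rows": [
    [1,0,0,0,0,0,0],
    [1,0,0,0,0,0,0],
    [1,0,0,0,0,0,0],
    [1,0,0,0,0,0,0]
  ]
}}

```text
time_s: 27.1
ee_pos: [0.48, -0.1178, 0.0492]
ee_rot: [-2.21, -2.232, -0.0]
force: [-0.6, -0.3, 0.1]
finger_gap: 1.0
grasp_force: 0.0
```

Request:
{"api": "drive_tool", "payload": {
  "rows": [
    [1,0,0,-35,0,0,0],
    [1,0,0,-35,0,0,0],
    [1,0,0,-30,0,0,0],
    [1,0,0,0,0,0,0]
  ]
}}

```text
time_s: 27.5
ee_pos: [0.4811, -0.1181, 0.1523]
ee_rot: [2.208, 2.229, 0.004]
force: [-0.9, 0.0, -0.6]
finger_gap: 1.002
grasp_force: 0.0
```

Run:
```python
from p import *
g=(.673,.02)
plan([(*g,.15,36.8,1,46),("w",1,3)])
plan([(*g,.09,36.8,1,30),(*g,.035,36.8,1,20),("w",1,1),("w",0,4)],(*g,.15,36.8))
```

```text
[[1, 19.5, 27.6, 0.3, 0, 0, 7.7], [1, 23.0, 24.7, 0.3, 0, 0, 7.7], [1, 26.1, 21.4, 0.3, 0, 0, 7.7], [1, 28.7, 17.8, 0.3, 0, 0, 7.7], [1, 30.8, 13.7, 0.4, 0, 0, 7.6], [1, 32.4, 9.6, 0.3, 0, 0, 7.7], [1, 33.4, 5.1, 0.4, 0, 0, 7.6], [1, 0, 0, 0, 0, 0, 0]]
[[1, 0, 0, 0, 0, 0, 0], [1, 0, 0, 0, 0, 0, 0]]
end [673.   20.  150.   36.8]
[[1, 0.0, 0.0, 30.0, 0, 0, -0.0], [1, 0.0, 0.0, 30.0, 0, 0, -0.0], [1, 0.0, 0.0, 18.3, 0, 0, -0.0], [1, 0.0, 0.0, 18.4, 0, 0, -0.0], [1, 0.0, 0.0, 18.3, 0, 0, -0.0], [1, 0, 0, 0, 0, 0, 0], [0, 0, 0, 0, 0, 0, 0], [0, 0, 0, 0, 0, 0, 0]]
[[0, 0, 0, 0, 0, 0, 0], [0, 0, 0, 0, 0, 0, 0]]
end [673.   20.   35.   36.8]
```

Request:
{"api": "drive_tool", "payload": {
  "rows": [
    [1,19.5,27.6,0.3,0,0,7.7],
    [1,23,24.7,0.3,0,0,7.7],
    [1,26.1,21.4,0.3,0,0,7.7],
    [1,28.7,17.8,0.3,0,0,7.7],
    [1,30.8,13.7,0.4,0,0,7.6],
    [1,32.4,9.6,0.3,0,0,7.7],
    [1,33.4,5.1,0.4,0,0,7.6],
    [1,0,0,0,0,0,0]
  ]
}}

```text
time_s: 28.3
ee_pos: [0.6734, 0.0242, 0.1454]
ee_rot: [-2.98, -0.991, -0.0]
force: [-1.6, -0.1, -0.6]
finger_gap: 1.0
grasp_force: 0.0
```

Request:
{"api": "drive_tool", "payload": {
  "rows": [
    [1,0,0,0,0,0,0],
    [1,0,0,0,0,0,0],
    [1,0,0,0,0,0,0]
  ]
}}

```text
time_s: 28.6
ee_pos: [0.6714, 0.0195, 0.147]
ee_rot: [2.98, 0.993, -0.0]
force: [-0.1, 0.7, 1.2]
finger_gap: 1.001
grasp_force: 0.0
```

Run:
```python
from p import *
from m2 import refit
g=(.673,.02)
plan([(*g,.09,36.8,1,30),(*g,.035,36.8,1,20),("w",1,1),("w",0,4)])
refit([("tube_center",(.48,-.118),1.58,.044),("stop_block_center",g,.642),("jack_center",(.479,-.122),0)],"7")
from blue import *
from ov import overlay
M["tc"]=M["tube_center"]+[0,0,.044]
L=[("tc",(.4800,-.118,1.582)),("stop_block_center",(.673,.02,.642)),("flange",(.4821,-.222,1.582)),("vblock_a_center",(.4807,-.1713,1.58)),("vblock_a_center",(.4793,-.0703,1.58))]
o=overlay("7",L,[("top",(270,50,180,130,3)),("scene",(80,140,180,130,3))]); cv2.imwrite("pics/c7.png",cv2.resize(np.hstack(o),(800,289)))
```

```text
[[1, 0.8, 0.3, 28.5, 0, 0, 0.0], [1, 0.7, 0.3, 28.5, 0, 0, 0.1], [1, 0.0, -0.0, 18.3, 0, 0, -0.0], [1, 0.0, -0.0, 18.4, 0, 0, -0.0], [1, 0.0, -0.0, 18.3, 0, 0, -0.0], [1, 0, 0, 0, 0, 0, 0], [0, 0, 0, 0, 0, 0, 0], [0, 0, 0, 0, 0, 0, 0]]
[[0, 0, 0, 0, 0, 0, 0], [0, 0, 0, 0, 0, 0, 0]]
end [673.   20.   35.   36.8]
   stop_block_center scene [0.6726 0.0199 0.6179] 0.966
   stop_block_center top [0.6539 0.0371 1.4208] 0.556
stop_block_center [0.6728 0.0201 0.6217] 0.675
```

View pics/c7.png

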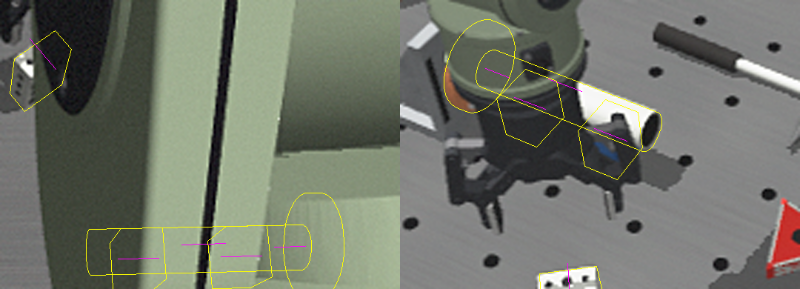

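The arm hides the top view. In the scene view the tube's far end (645,130) lies exactly on its modelled outline, so it is seated. Grip the drilled block.

Request:
{"api": "drive_tool", "payload": {
  "rows": [
    [1,0.8,0.3,28.5,0,0,0],
    [1,0.7,0.3,28.5,0,0,0],
    [1,0,0,18.3,0,0,0],
    [1,0,0,18.4,0,0,0],
    [1,0,0,18.3,0,0,0],
    [1,0,0,0,0,0,0],
    [0,0,0,0,0,0,0],
    [0,0,0,0,0,0,0]
  ],
  "newtons": 60
}}

```text
time_s: 29.8
ee_pos: [0.6739, 0.0208, 0.0361]
ee_rot: [2.98, 0.993, 0.002]
force: [0.5, 1.1, -0.1]
finger_gap: 0.693
grasp_force: 0.0
```

Request:
{"api": "drive_tool", "payload": {
  "rows": [
    [0,0,0,0,0,0,0],
    [0,0,0,0,0,0,0],
    [0,0,0,0,0,0,0]
  ]
}}

```text
time_s: 30.1
ee_pos: [0.6741, 0.0206, 0.0364]
ee_rot: [2.98, 0.993, 0.003]
force: [0.8, -0.9, 8.5]
finger_gap: 0.578
grasp_force: 61.9
```

Run:
```python
from p import *
s=get_state(); z=s["ee_pos"][2]; t=(.4793,.020); print(z)
plan([(*s["ee_pos"][:2],z+.08,36.8,0,27),(*t,z+.08,90.6,0,27),("w",0,4)])
```

```text
0.03637857051428322
[[0, 0.0, 0.0, -26.7, 0, 0, 0.0], [0, 0.0, 0.0, -26.6, 0, 0, 0.0], [0, 0.0, 0.0, -26.7, 0, 0, 0.1], [0, -19.6, -14.5, 0.0, 0, 0, -6.7], [0, -17.7, -16.7, 0.0, 0, 0, -6.7], [0, -15.7, -18.6, 0.0, 0, 0, -6.7], [0, -13.4, -20.3, 0.0, 0, 0, -6.7], [0, -10.9, -21.8, 0.0, 0, 0, -6.8]]
[[0, -8.2, -22.9, 0.0, 0, 0, -6.7], [0, -5.5, -23.7, 0.0, 0, 0, -6.8], [0, -2.7, -24.2, 0.0, 0, 0, -6.7], [0, 0, 0, 0, 0, 0, 0], [0, 0, 0, 0, 0, 0, 0], [0, 0, 0, 0, 0, 0, 0], [0, 0, 0, 0, 0, 0, 0]]
end [479.3  20.  116.4  90.6]
```

Request:
{"api": "drive_tool", "payload": {
  "rows": [
    [0,0,0,-26.7,0,0,0],
    [0,0,0,-26.6,0,0,0],
    [0,0,0,-26.7,0,0,0],
    [0,-19.6,-14.5,0,0,0,-6.7],
    [0,-17.7,-16.7,0,0,0,-6.7],
    [0,-15.7,-18.6,0,0,0,-6.7],
    [0,-13.4,-20.3,0,0,0,-6.7],
    [0,-10.9,-21.8,0,0,0,-6.8]
  ]
}}

```text
time_s: 30.9
ee_pos: [0.5505, 0.0201, 0.1154]
ee_rot: [2.561, 1.819, 0.001]
force: [0.9, -0.1, -5.3]
finger_gap: 0.576
grasp_force: 65.0
```

Request:
{"api": "drive_tool", "payload": {
  "rows": [
    [0,-8.2,-22.9,0,0,0,-6.7],
    [0,-5.5,-23.7,0,0,0,-6.8],
    [0,-2.7,-24.2,0,0,0,-6.7],
    [0,0,0,0,0,0,0],
    [0,0,0,0,0,0,0],
    [0,0,0,0,0,0,0],
    [0,0,0,0,0,0,0]
  ]
}}

```text
time_s: 31.6
ee_pos: [0.4791, 0.0198, 0.1149]
ee_rot: [2.209, 2.233, 0.001]
force: [0.6, 0.5, -6.2]
finger_gap: 0.579
grasp_force: 65.5
```

Run:
```python
from p import *
from m2 import refit
s=get_state(); e=s["ee_pos"]; print(e,s["finger_gap"])
refit([("stop_block_center",e[:2],1.58,e[2]-.0364),("tube_center",(.48,-.118),1.58,.044)],"8")
t=(.4793,.020)
plan([(*t,.055,90.6,0,25),("w",0,2),(*t,.039,90.6,0,8),("w",0,1)])
from ov import overlay
M["tc"]=M["tube_center"]+[0,0,.044]; M["sb"]=M["stop_block_center"]+[0,0,e[2]-.0364]
L=[("tc",(.4800,-.118,1.582)),("sb",(e[0],e[1],1.582))]
o=overlay("8",L,[("top",(200,80,240,120,3)),("scene",(100,120,180,120,3))]); cv2.imwrite("pics/c8.png",cv2.resize(np.hstack(o),(798,228)))
```

```text
[0.47905537 0.01980294 0.11490804] 0.5785421513655192
   stop_block_center scene [0.4781 0.0241 1.6849] 0.836
   stop_block_center top [0.4546 0.0428 1.2687] 0.193
stop_block_center [0.4782 0.0237 1.6534] 0.495
   tube_center scene [ 0.4813 -0.1197  1.5862] 0.932
[[0, 0.1, 0.2, 20.0, 0, 0, 0.0], [0, 0.1, 0.2, 19.9, 0, 0, 0.0], [0, 0.0, 0.3, 20.0, 0, 0, 0.1], [0, 0, 0, 0, 0, 0, 0], [0, 0, 0, 0, 0, 0, 0], [0, 0.0, -0.0, 8.0, 0, 0, -0.0], [0, 0.0, -0.0, 8.0, 0, 0, -0.0], [0, 0, 0, 0, 0, 0, 0]]
end [479.3  20.   39.   90.6]
```

View pics/c8.png

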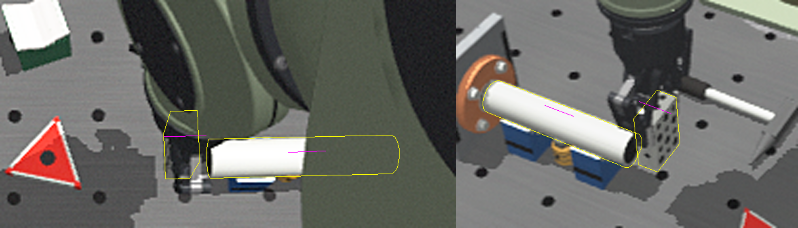

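The drilled block is held upright over its place and the tube lies in both vees. Lower to just above the table, then close up to the tube end.

Request:
{"api": "drive_tool", "payload": {
  "rows": [
    [0,0,0,20,0,0,0],
    [0,0,0,20,0,0,0],
    [0,0,0,20,0,0,0],
    [0,0,0,0,0,0,0],
    [0,0,0,0,0,0,0],
    [0,0,0,8,0,0,0],
    [0,0,0,6,0,0,0],
    [0,0,0,0,0,0,0]
  ]
}}

```text
time_s: 32.7
ee_pos: [0.4784, 0.0198, 0.0405]
ee_rot: [-2.208, -2.234, 0.001]
force: [1.0, 0.7, -5.4]
finger_gap: 0.577
grasp_force: 65.5
```

Request:
{"api": "drive_tool", "payload": {
  "rows": [
    [0,-7,0,0,0,0,0],
    [0,-7,0,0,0,0,0],
    [0,-5,0,0,0,0,0],
    [0,0,0,0,0,0,0],
    [0,0,0,0,0,0,0],
    [0,0,0,0,0,0,0]
  ]
}}

```text
time_s: 33.3
ee_pos: [0.4788, 0.001, 0.041]
ee_rot: [-2.208, -2.235, -0.0]
force: [0.8, -0.4, -5.8]
finger_gap: 0.578
grasp_force: 65.5
```

Request:
{"api": "drive_tool", "payload": {
  "rows": [
    [0,0,0,2,0,0,0],
    [0,0,0,2,0,0,0],
    [0,0,0,0.6,0,0,0],
    [0,0,0,0,0,0,0],
    [0,0,0,0,0,0,0]
  ]
}}

```text
time_s: 33.8
ee_pos: [0.4788, 0.0009, 0.0363]
ee_rot: [-2.208, -2.235, -0.0]
force: [-0.8, 0.6, 0.2]
finger_gap: 0.577
grasp_force: 66.0
```

Bottomed (weight gone). Release, rise and back away for a look.

Request:
{"api": "drive_tool", "payload": {
  "rows": [
    [1,0,0,0,0,0,0],
    [1,0,0,0,0,0,0],
    [1,0,0,0,0,0,0],
    [1,0,0,0,0,0,0],
    [1,0,0,-30,0,0,0],
    [1,0,0,-35,0,0,0],
    [1,0,0,-35,0,0,0],
    [1,0,0,-30,0,0,0]
  ]
}}

```text
time_s: 34.6
ee_pos: [0.4787, 0.0007, 0.1681]
ee_rot: [2.208, 2.234, 0.001]
force: [0.8, 0.3, -0.2]
finger_gap: 1.001
grasp_force: 0.0
```

Request:
{"api": "drive_tool", "payload": {
  "rows": [
    [1,40,0,0,0,0,0],
    [1,40,0,0,0,0,0],
    [1,40,0,0,0,0,0],
    [1,40,0,0,0,0,0],
    [1,40,0,0,0,0,0],
    [1,40,0,0,0,0,0],
    [1,40,0,0,0,0,0],
    [1,0,0,0,0,0,0]
  ]
}}

```text
time_s: 35.4
ee_pos: [0.4741, 0.2861, 0.1662]
ee_rot: [-2.2, -2.239, -0.003]
force: [0.5, -0.6, 0.7]
finger_gap: 1.0
grasp_force: 0.0
```

Run:
```python
from m2 import *
from ov import overlay
refit([("stop_block_center",(.479,.001),1.58),("tube_center",(.48,-.118),1.58,.044),("vblock_odd_center",(.642,.17),.33)],"9")
M["tc"]=M["tube_center"]+[0,0,.044]
L=[("tc",(.4800,-.118,1.582)),("stop_block_center",(.479,.001,1.582)),("flange",(.4821,-.222,1.582)),("vblock_a_center",(.4807,-.1713,1.58)),("vblock_a_center",(.4793,-.0703,1.58)),("jack_center",(.4795,-.1215,0))]
o=overlay("9",L,[("top",(250,110,190,95,4)),("scene",(90,140,190,100,4))]); cv2.imwrite("pics/c9.png",cv2.resize(np.vstack(o),(584,600)))
```

```text
stop_block_center scene [4.767e-01 1.200e-03 1.570e+00] 0.952
   vblock_odd_center scene [0.6408 0.1701 0.2971] 0.951
```

View pics/c9.png

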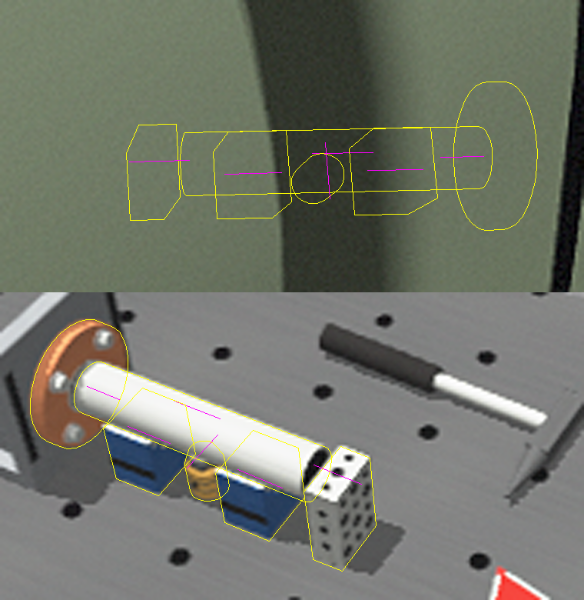

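Request:
{"api": "drive_tool", "payload": {
  "rows": [
    [1,40,-25,0,0,0,0],
    [1,40,-25,0,0,0,0],
    [1,40,-25,0,0,0,0],
    [1,40,-25,0,0,0,0],
    [1,30,-30,0,0,0,0],
    [1,30,-30,0,0,0,0],
    [1,0,0,0,0,0,0],
    [1,0,0,0,0,0,0]
  ]
}}

```text
time_s: 36.6
ee_pos: [0.3127, 0.4989, 0.1663]
ee_rot: [2.207, 2.235, -0.0]
force: [0.8, 0.5, 1.2]
finger_gap: 0.997
grasp_force: 0.0
```

Run:
```python
from m2 import *
from ov import overlay
refit([("stop_block_center",(.479,.001),1.58),("tube_center",(.48,-.118),1.58,.044)],"10")
M["tc"]=M["tube_center"]+[0,0,.044]
L=[("tc",(.4800,-.118,1.582)),("stop_block_center",(.478,.001,1.582)),("flange",(.4821,-.222,1.582)),("vblock_a_center",(.4807,-.1713,1.58)),("vblock_a_center",(.4793,-.0703,1.58))]
o=overlay("10",L,[("top",(250,110,190,95,4))]); cv2.imwrite("pics/c10.png",o[0])
```

```text
stop_block_center scene [4.7730e-01 1.2000e-03 1.5656e+00] 0.945
   stop_block_center top [4.7750e-01 9.0000e-04 1.5276e+00] 0.919
stop_block_center [4.770e-01 1.000e-03 1.548e+00] 0.93
   tube_center scene [ 0.4785 -0.1211  1.6054] 0.913
```

View pics/c10.png

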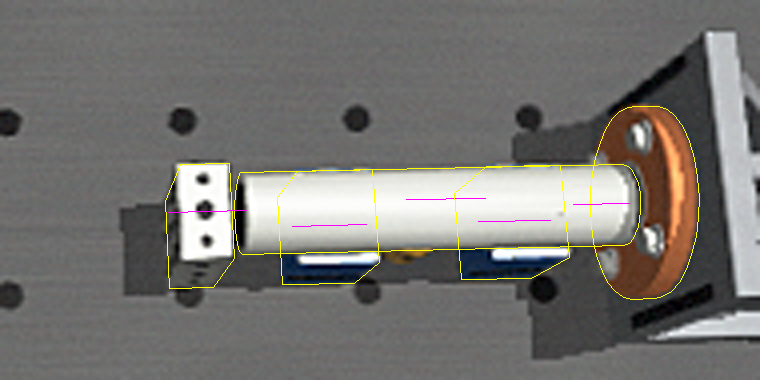

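The top view shows the tube (245–635) over both vees. Its right end is just short of the flange, with the drilled block close behind it at (205,210), and all the outlines match. Hand in.

```bash
python3 -c "
from plant import *
print(finish_job())"
```

```text
the job is handed in; nothing more can be done
None
```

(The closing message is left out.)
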